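Find the rattling case at the carver's bench

TASK

Press the red stop button of the dust extractor fully down and let it spring back, so that it is quiet. Then, one after another from left to right, lift each of the three cases well off its black pad, shake it briskly to and fro a few times and stand it back on its pad (the last may stay in the hand if it is the one). Finally hold the one case that rattles out to me, upright and still, well above the middle of the green mat, and finish while still holding it there, with the other two standing on their pads and everything else left where it is.

Things in the scene. Friction and masses are not known exactly. Their poses are not given: they have to be found in the camera images.
- stop_button (a joint): travel of the red stop button of the dust extractor: 0 up, 0.006 m fully down; a spring pushes it back, about 5 N when fully down
- stop_button_top (a point): centre of the top face of the red round button (32 mm in diameter) in its yellow housing, on a grey control box 130 x 100 x 50 mm; pressed straight down (-z)
- case_a: sealed metal case, grey, blue lid, 150 (x) x 52 (y) x 56 mm high, 240 to 330 g; the three look alike. Origin: centre of its underside, z up; grip it across the 52 mm width. In just one of the three (varies) a 30 mm, 120 g brass ball rolls free along the inside, 114 mm from end to end; the others hold a packed 120 g slug that cannot shift over 2 mm. Weight does not tell
- case_b: sealed metal case, grey, blue lid, 150 (x) x 52 (y) x 56 mm high, 240 to 330 g; the three look alike. Origin: centre of its underside, z up; grip it across the 52 mm width. In just one of the three (varies) a 30 mm, 120 g brass ball rolls free along the inside, 114 mm from end to end; the others hold a packed 120 g slug that cannot shift over 2 mm. Weight does not tell
- case_c: sealed metal case, grey, blue lid, 150 (x) x 52 (y) x 56 mm high, 240 to 330 g; the three look alike. Origin: centre of its underside, z up; grip it across the 52 mm width. In just one of the three (varies) a 30 mm, 120 g brass ball rolls free along the inside, 114 mm from end to end; the others hold a packed 120 g slug that cannot shift over 2 mm. Weight does not tell
- pad_left: round black rubber disc fixed to the bench, 100 mm in diameter, 4 mm thick; a case stands centred on it, its ends overhanging, long side roughly towards the robot. Origin: centre of its underside, at bench height. 'Left' is the robot's left (+y). The leftmost
- pad_middle: round black rubber disc fixed to the bench, 100 mm in diameter, 4 mm thick; a case stands centred on it, its ends overhanging, long side roughly towards the robot. Origin: centre of its underside, at bench height. 'Left' is the robot's left (+y). The middle one
- pad_right: round black rubber disc fixed to the bench, 100 mm in diameter, 4 mm thick; a case stands centred on it, its ends overhanging, long side roughly towards the robot. Origin: centre of its underside, at bench height. 'Left' is the robot's left (+y). The rightmost
- green_mat: green square mat fixed flat on the bench beyond the pads, 130 x 130 x 3 mm. Origin: centre of its underside
- gouge_1: bystander: carving gouge lying on the bench, 25 mm thick, wooden handle 120 mm, blade 120 mm; origin at the ferrule between them, handle to -x of its own frame
- gouge_2: bystander: second gouge, the same
- carved_bird: bystander: carved wooden bird on a round foot, about 95 mm high; origin under the foot
- honing_stone: bystander: grey honing stone in a wooden tray, 80 x 160 (along its y) x 31 mm; origin under its centre
- glue_bottle: bystander: white bottle with an orange cap, 48 mm in diameter, 130 mm high; origin under its centre
- wood_blank: bystander: block of wood 50 x 120 (along its y) x 45 mm; origin under its centre
Things that resemble listed ones, but are neither listed nor needed, are in the scene too. What is shaped like the case_c but turquoise is not meant.

How it is judged (in metres and radians):
On the way, in this order (a step that is already met when the one before it is completed fails the run):
1. the red stop button is pressed fully down (value of joint stop_button above 0.005 m).
2. with the button sprung back up, the case of the left pad, lifted more than 35 mm off it while the other two stand on theirs, moves briskly (value of joint stop_button below 0.001 m and ((height (world z) of case_a above 0.04 m and (linear speed of case_a above 0.2 m/s or angular speed of case_a above 3 rad/s)) or (height (world z) of case_b above 0.04 m and (linear speed of case_b above 0.2 m/s or angular speed of case_b above 3 rad/s)) or (height (world z) of case_c above 0.04 m and (linear speed of case_c above 0.2 m/s or angular speed of case_c above 3 rad/s))) and ((horizontal distance between case_a and pad_middle below 0.03 m and height (world z) of case_a below 0.012 m and angle between case_a's own z axis and vertical below 0.12 rad) or (horizontal distance between case_b and pad_middle below 0.03 m and height (world z) of case_b below 0.012 m and angle between case_b's own z axis and vertical below 0.12 rad) or (horizontal distance between case_c and pad_middle below 0.03 m and height (world z) of case_c below 0.012 m and angle between case_c's own z axis and vertical below 0.12 rad)) and ((horizontal distance between case_a and pad_right below 0.03 m and height (world z) of case_a below 0.012 m and angle between case_a's own z axis and vertical below 0.12 rad) or (horizontal distance between case_b and pad_right below 0.03 m and height (world z) of case_b below 0.012 m and angle between case_b's own z axis and vertical below 0.12 rad) or (horizontal distance between case_c and pad_right below 0.03 m and height (world z) of case_c below 0.012 m and angle between case_c's own z axis and vertical below 0.12 rad))).
3. with the button sprung back up, the case of the left pad, lifted more than 35 mm off it while the other two stand on theirs, turns back (value of joint stop_button below 0.001 m and ((height (world z) of case_a above 0.04 m and (linear speed of case_a below 0.12 m/s and angular speed of case_a below 2 rad/s)) or (height (world z) of case_b above 0.04 m and (linear speed of case_b below 0.12 m/s and angular speed of case_b below 2 rad/s)) or (height (world z) of case_c above 0.04 m and (linear speed of case_c below 0.12 m/s and angular speed of case_c below 2 rad/s))) and ((horizontal distance between case_a and pad_middle below 0.03 m and height (world z) of case_a below 0.012 m and angle between case_a's own z axis and vertical below 0.12 rad) or (horizontal distance between case_b and pad_middle below 0.03 m and height (world z) of case_b below 0.012 m and angle between case_b's own z axis and vertical below 0.12 rad) or (horizontal distance between case_c and pad_middle below 0.03 m and height (world z) of case_c below 0.012 m and angle between case_c's own z axis and vertical below 0.12 rad)) and ((horizontal distance between case_a and pad_right below 0.03 m and height (world z) of case_a below 0.012 m and angle between case_a's own z axis and vertical below 0.12 rad) or (horizontal distance between case_b and pad_right below 0.03 m and height (world z) of case_b below 0.012 m and angle between case_b's own z axis and vertical below 0.12 rad) or (horizontal distance between case_c and pad_right below 0.03 m and height (world z) of case_c below 0.012 m and angle between case_c's own z axis and vertical below 0.12 rad))).
4. with the button sprung back up, the case of the left pad, lifted more than 35 mm off it while the other two stand on theirs, moves briskly again (all of step 2).
5. with the button sprung back up, the case of the middle pad, lifted more than 35 mm off it while the other two stand on theirs, moves briskly (value of joint stop_button below 0.001 m and ((height (world z) of case_a above 0.04 m and (linear speed of case_a above 0.2 m/s or angular speed of case_a above 3 rad/s)) or (height (world z) of case_b above 0.04 m and (linear speed of case_b above 0.2 m/s or angular speed of case_b above 3 rad/s)) or (height (world z) of case_c above 0.04 m and (linear speed of case_c above 0.2 m/s or angular speed of case_c above 3 rad/s))) and ((horizontal distance between case_a and pad_left below 0.03 m and height (world z) of case_a below 0.012 m and angle between case_a's own z axis and vertical below 0.12 rad) or (horizontal distance between case_b and pad_left below 0.03 m and height (world z) of case_b below 0.012 m and angle between case_b's own z axis and vertical below 0.12 rad) or (horizontal distance between case_c and pad_left below 0.03 m and height (world z) of case_c below 0.012 m and angle between case_c's own z axis and vertical below 0.12 rad)) and ((horizontal distance between case_a and pad_right below 0.03 m and height (world z) of case_a below 0.012 m and angle between case_a's own z axis and vertical below 0.12 rad) or (horizontal distance between case_b and pad_right below 0.03 m and height (world z) of case_b below 0.012 m and angle between case_b's own z axis and vertical below 0.12 rad) or (horizontal distance between case_c and pad_right below 0.03 m and height (world z) of case_c below 0.012 m and angle between case_c's own z axis and vertical below 0.12 rad))).
6. with the button sprung back up, the case of the middle pad, lifted more than 35 mm off it while the other two stand on theirs, turns back (value of joint stop_button below 0.001 m and ((height (world z) of case_a above 0.04 m and (linear speed of case_a below 0.12 m/s and angular speed of case_a below 2 rad/s)) or (height (world z) of case_b above 0.04 m and (linear speed of case_b below 0.12 m/s and angular speed of case_b below 2 rad/s)) or (height (world z) of case_c above 0.04 m and (linear speed of case_c below 0.12 m/s and angular speed of case_c below 2 rad/s))) and ((horizontal distance between case_a and pad_left below 0.03 m and height (world z) of case_a below 0.012 m and angle between case_a's own z axis and vertical below 0.12 rad) or (horizontal distance between case_b and pad_left below 0.03 m and height (world z) of case_b below 0.012 m and angle between case_b's own z axis and vertical below 0.12 rad) or (horizontal distance between case_c and pad_left below 0.03 m and height (world z) of case_c below 0.012 m and angle between case_c's own z axis and vertical below 0.12 rad)) and ((horizontal distance between case_a and pad_right below 0.03 m and height (world z) of case_a below 0.012 m and angle between case_a's own z axis and vertical below 0.12 rad) or (horizontal distance between case_b and pad_right below 0.03 m and height (world z) of case_b below 0.012 m and angle between case_b's own z axis and vertical below 0.12 rad) or (horizontal distance between case_c and pad_right below 0.03 m and height (world z) of case_c below 0.012 m and angle between case_c's own z axis and vertical below 0.12 rad))).
7. with the button sprung back up, the case of the middle pad, lifted more than 35 mm off it while the other two stand on theirs, moves briskly again (all of step 5).
8. with the button sprung back up, the case of the right pad, lifted more than 35 mm off it while the other two stand on theirs, moves briskly (value of joint stop_button below 0.001 m and ((height (world z) of case_a above 0.04 m and (linear speed of case_a above 0.2 m/s or angular speed of case_a above 3 rad/s)) or (height (world z) of case_b above 0.04 m and (linear speed of case_b above 0.2 m/s or angular speed of case_b above 3 rad/s)) or (height (world z) of case_c above 0.04 m and (linear speed of case_c above 0.2 m/s or angular speed of case_c above 3 rad/s))) and ((horizontal distance between case_a and pad_left below 0.03 m and height (world z) of case_a below 0.012 m and angle between case_a's own z axis and vertical below 0.12 rad) or (horizontal distance between case_b and pad_left below 0.03 m and height (world z) of case_b below 0.012 m and angle between case_b's own z axis and vertical below 0.12 rad) or (horizontal distance between case_c and pad_left below 0.03 m and height (world z) of case_c below 0.012 m and angle between case_c's own z axis and vertical below 0.12 rad)) and ((horizontal distance between case_a and pad_middle below 0.03 m and height (world z) of case_a below 0.012 m and angle between case_a's own z axis and vertical below 0.12 rad) or (horizontal distance between case_b and pad_middle below 0.03 m and height (world z) of case_b below 0.012 m and angle between case_b's own z axis and vertical below 0.12 rad) or (horizontal distance between case_c and pad_middle below 0.03 m and height (world z) of case_c below 0.012 m and angle between case_c's own z axis and vertical below 0.12 rad))).
9. with the button sprung back up, the case of the right pad, lifted more than 35 mm off it while the other two stand on theirs, turns back (value of joint stop_button below 0.001 m and ((height (world z) of case_a above 0.04 m and (linear speed of case_a below 0.12 m/s and angular speed of case_a below 2 rad/s)) or (height (world z) of case_b above 0.04 m and (linear speed of case_b below 0.12 m/s and angular speed of case_b below 2 rad/s)) or (height (world z) of case_c above 0.04 m and (linear speed of case_c below 0.12 m/s and angular speed of case_c below 2 rad/s))) and ((horizontal distance between case_a and pad_left below 0.03 m and height (world z) of case_a below 0.012 m and angle between case_a's own z axis and vertical below 0.12 rad) or (horizontal distance between case_b and pad_left below 0.03 m and height (world z) of case_b below 0.012 m and angle between case_b's own z axis and vertical below 0.12 rad) or (horizontal distance between case_c and pad_left below 0.03 m and height (world z) of case_c below 0.012 m and angle between case_c's own z axis and vertical below 0.12 rad)) and ((horizontal distance between case_a and pad_middle below 0.03 m and height (world z) of case_a below 0.012 m and angle between case_a's own z axis and vertical below 0.12 rad) or (horizontal distance between case_b and pad_middle below 0.03 m and height (world z) of case_b below 0.012 m and angle between case_b's own z axis and vertical below 0.12 rad) or (horizontal distance between case_c and pad_middle below 0.03 m and height (world z) of case_c below 0.012 m and angle between case_c's own z axis and vertical below 0.12 rad))).
10. with the button sprung back up, the case of the right pad, lifted more than 35 mm off it while the other two stand on theirs, moves briskly again (all of step 8).
At the end, for the whole second after the job is handed in: The case with the loose ball is held by the fingers over the green mat: its centre within 55 mm of the mat's centre, its underside over 0.10 m above the bench, tilted less than 0.26 rad, slower than 0.03 m/s; the other two cases stand upright on two of the pads, within 30 mm of the pad's centre (((distance between brass_ball_center and case_a below 0.085 m and horizontal distance between case_a and green_mat below 0.055 m and height (world z) of case_a above 0.1 m and angle between case_a's own z axis and vertical below 0.26 rad and linear speed of case_a below 0.03 m/s and contact force between case_a and the fingers above 1 N) or (distance between brass_ball_center and case_b below 0.085 m and horizontal distance between case_b and green_mat below 0.055 m and height (world z) of case_b above 0.1 m and angle between case_b's own z axis and vertical below 0.26 rad and linear speed of case_b below 0.03 m/s and contact force between case_b and the fingers above 1 N) or (distance between brass_ball_center and case_c below 0.085 m and horizontal distance between case_c and green_mat below 0.055 m and height (world z) of case_c above 0.1 m and angle between case_c's own z axis and vertical below 0.26 rad and linear speed of case_c below 0.03 m/s and contact force between case_c and the fingers above 1 N)) and ((((horizontal distance between case_a and pad_left below 0.03 m and height (world z) of case_a below 0.012 m and angle between case_a's own z axis and vertical below 0.12 rad) or (horizontal distance between case_b and pad_left below 0.03 m and height (world z) of case_b below 0.012 m and angle between case_b's own z axis and vertical below 0.12 rad) or (horizontal distance between case_c and pad_left below 0.03 m and height (world z) of case_c below 0.012 m and angle between case_c's own z axis and vertical below 0.12 rad)) and ((horizontal distance between case_a and pad_middle below 0.03 m and height (world z) of case_a below 0.012 m and angle between case_a's own z axis and vertical below 0.12 rad) or (horizontal distance between case_b and pad_middle below 0.03 m and height (world z) of case_b below 0.012 m and angle between case_b's own z axis and vertical below 0.12 rad) or (horizontal distance between case_c and pad_middle below 0.03 m and height (world z) of case_c below 0.012 m and angle between case_c's own z axis and vertical below 0.12 rad))) or (((horizontal distance between case_a and pad_left below 0.03 m and height (world z) of case_a below 0.012 m and angle between case_a's own z axis and vertical below 0.12 rad) or (horizontal distance between case_b and pad_left below 0.03 m and height (world z) of case_b below 0.012 m and angle between case_b's own z axis and vertical below 0.12 rad) or (horizontal distance between case_c and pad_left below 0.03 m and height (world z) of case_c below 0.012 m and angle between case_c's own z axis and vertical below 0.12 rad)) and ((horizontal distance between case_a and pad_right below 0.03 m and height (world z) of case_a below 0.012 m and angle between case_a's own z axis and vertical below 0.12 rad) or (horizontal distance between case_b and pad_right below 0.03 m and height (world z) of case_b below 0.012 m and angle between case_b's own z axis and vertical below 0.12 rad) or (horizontal distance between case_c and pad_right below 0.03 m and height (world z) of case_c below 0.012 m and angle between case_c's own z axis and vertical below 0.12 rad))) or (((horizontal distance between case_a and pad_middle below 0.03 m and height (world z) of case_a below 0.012 m and angle between case_a's own z axis and vertical below 0.12 rad) or (horizontal distance between case_b and pad_middle below 0.03 m and height (world z) of case_b below 0.012 m and angle between case_b's own z axis and vertical below 0.12 rad) or (horizontal distance between case_c and pad_middle below 0.03 m and height (world z) of case_c below 0.012 m and angle between case_c's own z axis and vertical below 0.12 rad)) and ((horizontal distance between case_a and pad_right below 0.03 m and height (world z) of case_a below 0.012 m and angle between case_a's own z axis and vertical below 0.12 rad) or (horizontal distance between case_b and pad_right below 0.03 m and height (world z) of case_b below 0.012 m and angle between case_b's own z axis and vertical below 0.12 rad) or (horizontal distance between case_c and pad_right below 0.03 m and height (world z) of case_c below 0.012 m and angle between case_c's own z axis and vertical below 0.12 rad))))); the arm keeps its last pose, push and grip.
It fails at once if a bystander is pushed more than 40 mm (distance of any of gouge_1, gouge_2, carved_bird, honing_stone, glue_bottle, wood_blank from where it was at the start of the episode above 0.04 m).
It also fails if it takes over 72 s, if anything falls off the work surface, if the arm or the gripper's body presses on something with over 40 N, if the wrist force passes 120 N, or if a joint passes its speed limit or range.

ROBOT

A 6-joint arm with a two-finger parallel gripper is mounted at the origin on the work surface. World frame = base frame: x ahead of the robot, y to its left, z up, the work surface at z = 0. Lengths are in m, angles in degrees, forces in N, time in s.
With the tool pointing down it reaches from about 0.25 to 0.8 m from the base axis. Payload 8.5 kg.
Tool frame: the origin (TCP) lies midway between the tips of the shut fingers; the grasp point (between the pads) lies 19 mm behind it (manip.tcp_to_grasp is the distance from the TCP to the grasp point, in m); z points along the fingers, y is the line along which they close (so a half turn about z gives the same grasp; the last joint's range is limited). The gripper opens to 85 mm and grips with 20 to 120 N. Pads are 22 mm wide; open, the fingers measure 114 mm over their backs; the gripper's body (76 mm by 85 mm) begins 54 mm behind the grasp point. The pads swing forward as they close: fully open they stand 13 mm farther back than shut.
Start: joints at [-70.76, 13.648, -0.773, 75.585, 0, 90], TCP at [0.173, -0.496, 0.206] pointing down, gripper open.
Joint ranges: [-152.45, 152.45], [-59.26, 108.67], [-65.41, 83.53], [-104.44, 129.93], [-82.83, 76.93], [-180, 180]. Speed limits (degrees/s): [127.2, 127.2, 159.86, 180, 180, 180].

INTERFACE

Orientations are given as [roll, pitch, yaw] about the fixed x, y, z axes, in that order (R = Rz(yaw) Ry(pitch) Rx(roll)).
In Python, from plant import status, grab_frame, manip, nets gives the robot as it stands.
- The arm moves only by the tool move_arm, never from a script. Its argument "increments" is a list of rows, each a list of 3 entries, a list of its own where there are three numbers: the turn, a rotation vector about the tool's x, y, z in units of 90 degrees (1.0 is 90 degrees), then the shift along the tool's x, y, z in units of 2.5 cm (1.0 is 2.5 cm), then the opening, from -1 (shut) to 1 (fully open), so that 0 is half open. In form: [[[rx, ry, rz], [tx, ty, tz], claw], ...]. A call has 1 to 20 rows; each row shifts and turns the commanded pose from where the row before left it, along the tool's axes as they then stand; what a row does not reach is not made up. A row lasts 1/10 s, in which the tool goes at most 50 mm and 8.59 degrees, less where a joint would pass 70% of its speed; a pose out of reach is approached as far as the arm can. A call with a number of a shift or a turn outside -1 to 1 is refused whole. A call with a gripper value outside its range is refused whole. The fingers move at their own pace and stop on an object; the grip force is fixed at half the most. Time passes only in rows, so rows that do not move let the fingers close. It gives the time, the measured TCP pose, the force, the opening and the grip force at its end, in the units of the state.
- status.sense(): the state, without advancing time (a new reading comes with each control period).
- grab_frame(name): name is "side" or "top" or "wrist"; returns a dict with "img" (420x560x3 uint8, blue, green, red), "K" (3x3 intrinsics, pixels), "dist" ([k1, k2, p1, p2, k3] as OpenCV has them; the pictures are not rectified), "origin" and "attitude" of the camera in the world; the wrist camera has in their place "T_tool_cam" (4x4, takes a point from camera to tool coordinates, whose origin is the TCP and whose axes are the flange's). Camera axes: x right, y down, z forward; pixel columns grow to the right and rows downward; lengths in m; the calibration is good to about 2 mm. A picture is of the moment at which its call begins: read the wrist's pose just before it. There is no depth.
- manip.sign_off(): hands the job in; it is judged then, once.
Trained networks look in a picture, given as the dict that the camera call returned (one of the last four; its "shot" number tells which), for a name from the list of things; names that differ only in an ending like _2 or _b are one class to them, and where a whole thing is asked for, a point or a joint stands for the part that bears it (a point fixed in the world has none). Each returns a list of dicts, best first, with "confidence" (0 to 1); they miss things now and then, are a little off and sometimes report something else, mostly with a low value. They report only what shows in the picture. A call takes as long as a camera call. They do not tell look-alikes from the thing itself.
- nets.look_for(thing, picture): "at" ([x, y, z] in m, in world coordinates, good to about 4 mm: the middle of the surface that is visible of it).
- nets.masks_of(thing, picture): "pixels" (420x560 bool, what is visible of it).
The state is a dict: "time": time; "qpos": joint angles; "dq": joint speeds; "effort": joint torques, N m; "ee_pos": TCP position; "ee_rot": TCP orientation; "contact_force": force on the tool from outside, world axes, zero at the start; "wrist_torque": the same for the moment, N m; "width": opening from 0.0 (shut) to 1.0 (fully open); "grasp_force": force on a finger pad.
Only numpy, scipy, OpenCV 4.12 (cv2) and the standard library are available. Lean on these libraries where they do the work, as an engineer would, in place of code of your own. Each camera call takes 0.05 s, during which the arm holds its last target. There are 200 camera calls.

## Working session

There is one attempt and no reset: what is moved stays moved. The work goes in short steps, Python scripts to look and compute and a tool call to move; the robot and the scene stay as the last step left them, time stands still between calls to the robot, and variables do not carry over. Pictures are saved under pics/ and viewed, at most 10 in all, crops included, and the job is handed in when it is done.

Besides the shell and the picture viewer there is one more tool, called after "Call:" by a JSON object that holds its "name" and its "arguments". move_arm: Moves the arm, as the interface text tells. Shifts and turns lie within -1 to 1; 1 stands for 2.5 cm of shift or 90 degrees of turn. Its arguments: {"type":"object","properties":{"increments":{"type":"array"}},"required":["increments"]}

```bash
mkdir -p pics; ls; python3 - <<'E'
from plant import status, grab_frame, manip, nets
import cv2,numpy as np
s=status.sense(); print(s)
for n in ("top","side"):
    f=grab_frame(n); cv2.imwrite(f"pics/{n}0.png",f["img"])
    print(n,f["origin"],f["attitude"])
    for t in ("stop_button_top","case_a","pad_left","green_mat","gouge_1","carved_bird","honing_stone","glue_bottle","wood_blank"):
        print(t,[(np.round(d["at"],3).tolist(),round(d["confidence"],2)) for d in nets.look_for(t,f)])
print(status.sense()["time"], manip.tcp_to_grasp)
E
```

```text
pics
{'time': 0.0, 'qpos': array([-7.07593164e+01,  1.36804372e+01, -8.15299912e-01,  7.55848828e+01,
       -8.79025602e-04,  9.00004668e+01]), 'dq': array([-0.07998302,  0.00523545,  0.06463469,  0.1560984 ,  0.12398519,
       -0.01037475]), 'effort': array([-9.59581012e-04, -5.38773894e+01,  3.46438408e+01,  1.84950308e-02,
        6.23299820e-05,  1.77084740e-05]), 'ee_pos': array([ 0.17285681, -0.49526004,  0.20559358]), 'ee_rot': array([-1.79919380e+02,  8.79681514e-04,  1.92402181e+01]), 'contact_force': array([ 0.1383411 , -0.70571082,  0.044342  ]), 'wrist_torque': array([-0.0363844 ,  0.06489348, -0.01020335]), 'grasp_force': 0.0, 'width': 0.9963177520185267}
top [ 0.30198182 -0.01558594  1.1705284 ] [-1.71205042e+02  4.72146380e-02 -9.09060833e+01]
stop_button_top [([0.476, -0.397, 0.072], 0.58), ([0.609, 0.36, 0.082], 0.45)]
case_a [([0.272, -0.235, 0.055], 0.98), ([0.174, 0.303, 0.055], 0.86), ([0.492, 0.044, 0.058], 0.84), ([0.454, -0.165, 0.058], 0.78), ([0.493, 0.215, 0.064], 0.67)]
pad_left [([0.5, 0.183, 0.0], 0.52)]
green_mat [([0.666, 0.096, 0.007], 0.64)]
gouge_
[... 266 characters left out ...]
ank [([0.64, -0.405, 0.044], 0.73)]
side [0.12147295 0.61957268 0.83383156] [-136.84106906    0.28598075 -151.56744486]
stop_button_top [([0.606, 0.373, 0.082], 0.69), ([0.47, -0.393, 0.073], 0.51)]
case_a [([0.488, 0.229, 0.06], 0.88), ([0.272, -0.209, 0.057], 0.82), ([0.451, -0.15, 0.06], 0.61)]
pad_left [([0.493, 0.249, 0.002], 0.59)]
green_mat [([0.666, 0.098, 0.003], 0.96)]
gouge_1 [([0.394, 0.354, 0.021], 0.9), ([0.78, 0.015, 0.014], 0.61), ([0.494, 0.251, 0.006], 0.39)]
carved_bird [([0.682, 0.282, 0.068], 0.96)]
honing_stone [([0.681, -0.217, 0.031], 0.83)]
glue_bottle [([0.607, 0.375, 0.074], 0.63), ([0.682, -0.22, 0.034], 0.62)]
wood_blank [([0.635, -0.39, 0.048], 0.89)]
1.0 0.0187
```

View pics/top0.png

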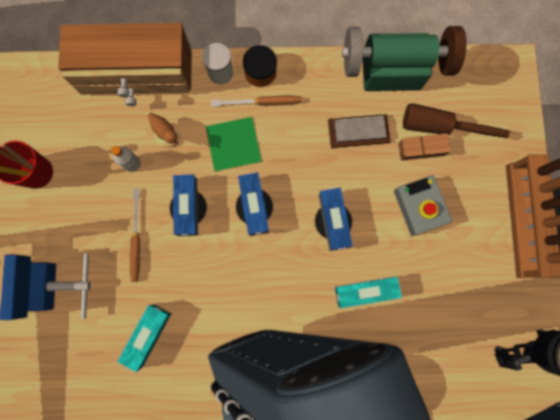

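View pics/side0.png

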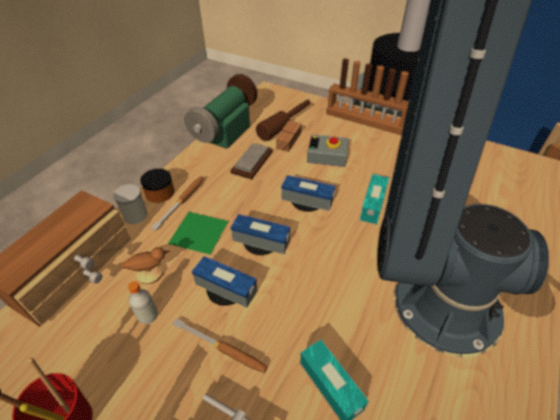

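The top picture shows the blue cases at about (184,205), (253,204) and (336,219) on black pads. The red button is at (430,209), the mat at (234,144), and the turquoise decoys are below. The side picture agrees: cases at (224,280), (261,233) and (308,192), button at (333,142). Next I'll measure the white labels, the red button top, the mat and the pads.

```bash
cat > h.py <<'E'
import cv2,numpy as np
from scipy.spatial.transform import Rotation as R
from plant import status, grab_frame, manip, nets
def cam(f,s=None):
    if "T_tool_cam" in f:
        T=np.eye(4);T[:3,:3]=R.from_euler("xyz",s["ee_rot"],degrees=True).as_matrix();T[:3,3]=s["ee_pos"]
        T=T@np.array(f["T_tool_cam"]);return T[:3,:3],T[:3,3]
    return R.from_euler("xyz",f["attitude"],degrees=True).as_matrix(),np.array(f["origin"])
def rays(f,uv,s=None):
    A,o=cam(f,s)
    p=cv2.undistortPoints(np.array(uv,float).reshape(-1,1,2),np.array(f["K"]),np.array(f["dist"])).reshape(-1,2)
    return o,np.c_[p,np.ones(len(p))]@A.T
def plane(f,uv,z,s=None):
    o,d=rays(f,uv,s);return o+d*((z-o[2])/d[:,2])[:,None]
def tri(rs):
    A=np.zeros((3,3));b=np.zeros(3)
    for o,d in rs:
        d=d/np.linalg.norm(d);P=np.eye(3)-np.outer(d,d);A+=P;b+=P@o
    x=np.linalg.solve(A,b);return x,max(np.linalg.norm(np.cross(x-o,d/np.linalg.norm(d))) for o,d in rs)
def blobs(m,n=15):
    k,l,st,c=cv2.connectedComponentsWithStats(m.astype(np.uint8))
    return [(c[i],st[i,4],l==i) for i in range(1,k) if st[i,4]>=n]
def hsv(f): return cv2.cvtColor(f["img"],cv2.COLOR_BGR2HSV)
def color(f,lo,hi): return cv2.inRange(hsv(f),lo,hi)>0
E
python3 - <<'E'
from h import *
F={n:grab_frame(n) for n in("top","side")}
near={"top":[(184,205),(253,204),(336,219),(430,209)],"side":[(224,280),(261,233),(308,192),(333,142)]}
L={}
for n,f in F.items():
    H=hsv(f)
    blue=color(f,(100,90,30),(125,255,255))
    L[n]=[]
    for u,v in near[n][:3]:
        # filled blue silhouette
        bl=min(blobs(blue,100),key=lambda b:np.hypot(*(b[0]-(u,v))))
        c,_=cv2.findContours(bl[2].astype(np.uint8),0,2);c=max(c,key=len)
        fill=cv2.drawContours(np.zeros(blue.shape,np.uint8),[c],-1,1,-1)>0
        lab=fill&(H[...,1]<90)&(H[...,2]>110)
        b=max(blobs(lab,5),key=lambda b:b[1]); L[n].append(b[0])
        pts=plane(f,c.reshape(-1,2)[:, :],.060)[:,:2].astype(np.float32)
        lp=plane(f,np.argwhere(b[2])[:,::-1],.060)[:,:2].astype(np.float32)
        def axis(p):
            q=cv2.minAreaRect(p*1000);bx=cv2.boxPoints(q);e=bx[1]-bx[0],bx[2]-bx[1];e=max(e,key=np.linalg.norm)
            return np.round(q[0],1),np.round(q[1],1),round(np.degrees(np.arctan2(e[1],e[0]))%180,1)
        print(n,b[0].round(1),b[1],"blue",axis(pts),"label",axis(lp),plane(f,[b[0]],.06).round(4))
    red=color(f,(0,170,120),(6,255,255))|color(f,(174,170,120),(180,255,255))
    b=min(blobs(red,10),key=lambda b:np.hypot(*(b[0]-near[n][3])));L[n].append(b[0]);print("red",b[0],b[1])
    g=color(f,(50,120,50),(75,255,255)); 
    for b in sorted(blobs(g,300),key=lambda b:-b[1])[:2]: print("green",b[0],b[1],plane(f,[b[0]],.003).round(4))
    blk=H[...,2]<45
    for i,b in enumerate(blobs(blk,60)):
        p=plane(f,[b[0]],.004)[0]
        if .4<p[0]<.6 and abs(p[1])<.3: print("blk",b[0].round(),b[1],p.round(3))
for i in range(4):
    print(tri([(o,d[0]) for o,d in (rays(F[n],[L[n][i]]) for n in F)]))
E
```

```text
top [183.1 203.6] 232 blue (array([497.9, 213.3]), array([149. ,  57.5]), np.float32(0.7)) label (array([499.7, 214.6]), array([53.7, 25.1]), np.float32(0.8)) [[0.4994 0.2143 0.06  ]]
top [252.8 202.5] 228 blue (array([497.8,  39.8]), array([149.6,  60.4]), np.float32(9.9)) label (array([499.8,  40.4]), array([54.2, 27.1]), np.float32(9.0)) [[0.4995 0.0403 0.06  ]]
top [335.9 217.8] 234 blue (array([ 457.2, -167. ]), array([147. ,  57.7]), np.float32(9.4)) label (array([ 457.4, -165.7]), array([54.3, 27. ]), np.float32(9.3)) [[ 0.4576 -0.1657  0.06  ]]
red [429.43678161 208.40229885] 87
green [233.07057701 143.60944206] 2097 [[0.6706 0.0947 0.003 ]]
blk [200. 207.] 219 [0.499 0.183 0.004]
blk [268. 204.] 114 [0.505 0.004 0.004]
blk [240. 209.] 70 [0.493 0.078 0.004]
blk [320. 223.] 120 [ 0.452 -0.131  0.004]
side [223.4 274.4] 224 blue (array([494.7, 215.9]), array([151.5,  55.4]), np.float32(1.5)) label (array([498.5, 212.5]), array([55.7, 27.8]), np.float32(2.4)) [[0.4981 0.2126 0.06  ]]
side [259.8 226.6] 172 blue (array([495.1,  44.2]), array([149.4,  57.2]), np.float32(9.6)) label (array([499.1,  39.3]), array([55.5, 29.2]), np.float32(9.7)) [[0.4987 0.0394 0.06  ]]
side [307.9 185.3] 133 blue (array([ 452.7, -160.6]), array([147.4,  58.9]), np.float32(9.2)) label (array([ 456.5, -167.3]), array([54.9, 32.1]), np.float32(11.2)) [[ 0.4562 -0.1674  0.06  ]]
red [333.18421053 139.68421053] 38
green [198.38313914 232.55791638] 1459 [[0.6677 0.0979 0.003 ]]
blk [256. 250.] 90 [0.491 0.075 0.004]
blk [218. 299.] 138 [0.496 0.249 0.004]
(array([0.49834627, 0.21359913, 0.06142838]), np.float64(0.0009052515323390105))
(array([0.49881439, 0.04010589, 0.06081551]), np.float64(0.0005493958282476011))
(array([ 0.4564812 , -0.1657677 ,  0.06144595]), np.float64(0.000916081823075852))
(array([ 0.47512933, -0.39656452,  0.07066702]), np.float64(0.0006720943162813078))
```

Call:
{"name": "move_arm", "arguments": {"increments": [[[0, 0, 0], [0.5, 0.01, 0], -1], [[0, 0, 0], [0.96, 0.02, 0.2], -1], [[0, 0, 0], [0.96, 0.02, 0.4], -1], [[0, 0, 0], [0.96, 0.02, 0.4], -1], [[0, 0, 0], [0.96, 0.02, 0.4], -1], [[0, 0, 0], [0.96, 0.02, 0.4], -1], [[0, 0, 0], [0.96, 0.02, 0.4], -1], [[0, 0, 0], [0.96, 0.02, 0.4], -1], [[0, 0, 0], [0.96, 0.02, 0.4], -1], [[0, 0, 0], [0.96, 0.02, 0.4], -1], [[0, 0, 0], [0.96, 0.02, 0.4], -1], [[0, 0, 0], [0.96, 0.02, 0.4], -1], [[0, 0, 0], [0.96, 0.02, 0.2], -1], [[0, 0, 0], [0.7, 0.02, 0], -1], [[0, 0, 0], [0, 0, 0], -1], [[0, 0, 0], [0, 0, 0], -1]]}}

```text
time: 2.7
ee_pos: [0.4756, -0.397, 0.0964]
ee_rot: [-180.0, 0.0, 19.3]
contact_force: [0.3, 0.2, -0.5]
width: -0.001
grasp_force: 0.0
```

Call:
{"name": "move_arm", "arguments": {"increments": [[[0, 0, 0], [0, 0, 0.5], -1], [[0, 0, 0], [0, 0, 0.4], -1], [[0, 0, 0], [0, 0, 0.16], -1], [[0, 0, 0], [0, 0, 0.12], -1], [[0, 0, 0], [0, 0, 0], -1]]}}

```text
time: 3.2
ee_pos: [0.475, -0.3972, 0.0662]
ee_rot: [-180.0, 0.0, 19.2]
contact_force: [-0.0, -0.3, -0.5]
width: -0.004
grasp_force: 0.0
```

Call:
{"name": "move_arm", "arguments": {"increments": [[[0, 0, 0], [0, 0, 0.12], -1], [[0, 0, 0], [0, 0, 0.08], -1], [[0, 0, 0], [0, 0, 0], -1]]}}

```text
time: 3.5
ee_pos: [0.4754, -0.3971, 0.0615]
ee_rot: [-180.0, 0.0, 19.2]
contact_force: [-0.4, -0.1, 0.0]
width: -0.006
grasp_force: 0.0
```

Call:
{"name": "move_arm", "arguments": {"increments": [[[0, 0, 0], [0, 0, 0.1], -1], [[0, 0, 0], [0, 0, 0.05], -1], [[0, 0, 0], [0, 0, 0], -1]]}}

```text
time: 3.8
ee_pos: [0.4753, -0.3971, 0.0577]
ee_rot: [-180.0, 0.0, 19.2]
contact_force: [-0.3, -0.2, -0.9]
width: -0.001
grasp_force: 0.0
```

```bash
python3 - <<'E'
from h import *
f=grab_frame("side");a=f["img"][80:200,270:410]
g=grab_frame("top");b=g["img"][140:260,360:500]
cv2.imwrite("pics/btn.png",cv2.resize(np.hstack([a,b]),None,fx=2.8,fy=2.8,interpolation=cv2.INTER_CUBIC))
E
```

```text
(no output)
```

View pics/btn.png

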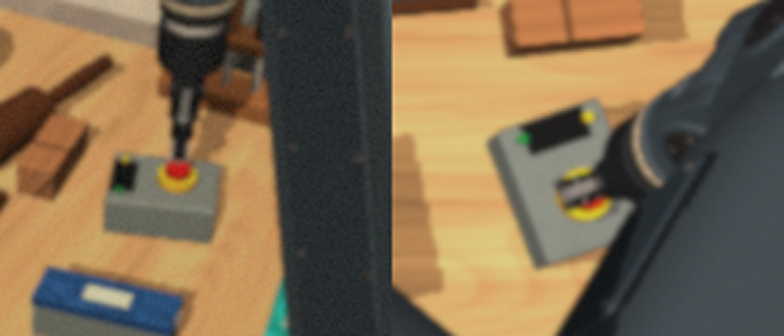

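The crop shows the finger tip near the button, at about side (334,136) and top (427,208), but it isn't clear whether it touches. I'll project the TCP into both views to compare.

```bash
python3 - <<'E'
from h import *
s=status.sense()
for n in("top","side"):
    f=grab_frame(n);A,o=cam(f)
    def pr(P): return cv2.projectPoints(np.array([P],float),cv2.Rodrigues(A.T)[0],-A.T@o,np.array(f["K"]),np.array(f["dist"]))[0].ravel().round(1)
    for z in (0.0577,.0677,.0777,.09): print(n,z,pr([*s["ee_pos"][:2],z]))
    red=color(f,(0,170,120),(6,255,255))|color(f,(174,170,120),(180,255,255))
    near={"top":(430,209),"side":(333,140)}[n]
    b=min(blobs(red,4),key=lambda b:np.hypot(*(b[0]-near)));ys,xs=np.nonzero(b[2]);print("red",b[0].round(1),b[1],xs.min(),xs.max(),ys.min(),ys.max())
print(s["width"],s["contact_force"],s["ee_pos"])
E
```

```text
top 0.0577 [428.  209.4]
top 0.0677 [429.4 208.7]
top 0.0777 [430.7 208.1]
top 0.09 [432.4 207.3]
red [431.8 211.9] 8 429 434 211 213
side 0.0577 [332.6 142.8]
side 0.0677 [332.9 140.3]
side 0.0777 [333.2 137.8]
side 0.09 [333.5 134.6]
red [333.2 140. ] 32 330 337 138 142
-0.003917755179055333 [-0.11872184 -0.14587523 -0.15481177] [ 0.47543383 -0.39718839  0.05791633]
```

Call:
{"name": "move_arm", "arguments": {"increments": [[[0, 0, 0], [0, 0, 0.1], -1], [[0, 0, 0], [0, 0, 0.1], -1], [[0, 0, 0], [0, 0, 0], -1]]}}

```text
time: 4.3
ee_pos: [0.4752, -0.397, 0.0524]
ee_rot: [-180.0, 0.0, 19.2]
contact_force: [0.1, 0.1, -0.4]
width: -0.002
grasp_force: 0.0
```

```bash
python3 - <<'E'
from h import *
f=grab_frame("wrist");s=status.sense();print(np.round(f["T_tool_cam"],3).tolist())
a=cv2.resize(grab_frame("side")["img"][105:165,295:375],(560,420),interpolation=cv2.INTER_CUBIC)
cv2.imwrite("pics/w1.png",cv2.resize(np.hstack([f["img"],a]),(800,300)))
A,o=cam(f,s)
print(cv2.projectPoints(np.array([s["ee_pos"],[.4751,-.3966,.0707]]),cv2.Rodrigues(A.T)[0],-A.T@o,np.array(f["K"]),np.array(f["dist"]))[0].round(0).tolist())
E
```

```text
[[-0.0, -0.947, -0.321, 0.083], [1.0, 0.0, -0.001, 0.0], [0.001, -0.321, 0.947, -0.168], [0.0, 0.0, 0.0, 1.0]]
[[[280.0, 251.0]], [[279.0, 266.0]]]
```

View pics/w1.png

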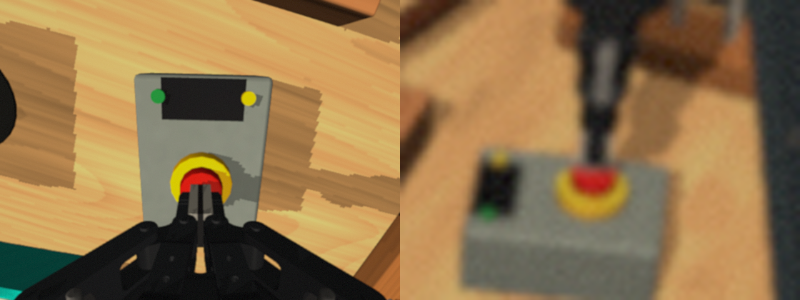

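Call:
{"name": "move_arm", "arguments": {"increments": [[[0, 0, 0], [0, 0, 0.1], -1], [[0, 0, 0], [0, 0, 0.1], -1], [[0, 0, 0], [0, 0, 0], -1]]}}

```text
time: 4.7
ee_pos: [0.4752, -0.397, 0.0475]
ee_rot: [-180.0, 0.0, 19.2]
contact_force: [0.9, -0.8, -1.1]
width: 0.002
grasp_force: 0.0
```

```bash
python3 - <<'E'
from h import *
s=status.sense();print(s["ee_pos"],s["effort"],s["qpos"],s["contact_force"])
f=grab_frame("wrist")
red=color(f,(0,150,90),(6,255,255))|color(f,(174,150,90),(180,255,255))
for b in blobs(red,30): 
    ys,xs=np.nonzero(b[2]);print(b[0].round(1),b[1],xs.min(),xs.max(),ys.min(),ys.max())
A,o=cam(f,s)
t=np.linspace(0,2*np.pi,60)
for z in (.0577,.0647,.0707):
  P=np.c_[.4751+.016*np.cos(t),-.3966+.016*np.sin(t),0*t+z]
  p=cv2.projectPoints(P,cv2.Rodrigues(A.T)[0],-A.T@o,np.array(f["K"]),np.array(f["dist"]))[0].reshape(-1,2)
  print(z,p.min(0),p.max(0))
cv2.imwrite("pics/w2.png",cv2.resize(f["img"][190:320,190:380],None,fx=4,fy=4))
E
```

```text
[ 0.47522857 -0.39702984  0.04747394] [-1.05759416e-03 -6.94174576e+01  3.14142787e+01 -1.46407862e-01
  2.65731651e-04  2.99107273e-05] [-3.98780704e+01  2.78420199e+01 -3.22879319e+00  5.89702079e+01
  1.85059979e-03  1.20882434e+02] [ 0.87159124 -0.77079479 -1.13494467]
[280.  254.8] 1027 252 310 239 274
0.0577 [249.10699299 231.49417093] [308.53764907 284.74552757]
0.0647 [247.88282886 236.92802463] [309.62723043 291.84664888]
0.0707 [246.75596531 241.94595662] [310.63041774 298.37006894]
```

View pics/w2.png

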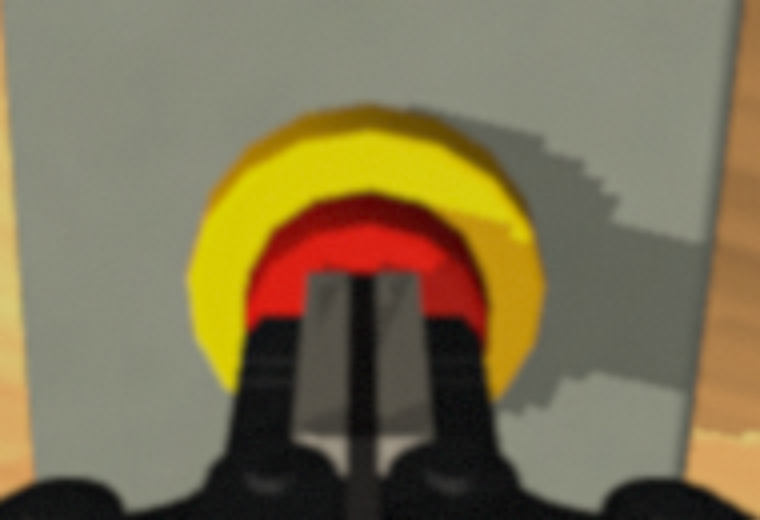

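The wrist crop shows the red button still up, with its front edge at about v=242. The pad tips' front edge is at v≈257, with a small gap between the fingers. So the tips look higher than the reported TCP, and I'll compute by how much.

```bash
python3 - <<'E'
from h import *
f=grab_frame("wrist");T=np.array(f["T_tool_cam"])
for v in (257.5,298):
  p=cv2.undistortPoints(np.array([[[280.,v]]]),np.array(f["K"]),np.array(f["dist"]))[0,0]
  d=T[:3,:3]@[p[0],p[1],1];o=T[:3,3]
  for a in (.011,0,-.011): print(v,a,(o+d*((a-o[0])/d[0])).round(4))
# pad width in px at tip: 77 and 107 /4
p=cv2.undistortPoints(np.array([[[190+305/4,257.5]],[[190+425/4,257.5]],[[250,250]],[[310,250]]]),np.array(f["K"]),np.array(f["dist"]));print(p.reshape(-1,2), status.sense()["contact_force"])
E
```

```text
257.5 0.011 [ 0.011   0.0002 -0.0298]
257.5 0 [ 0.      0.0002 -0.0085]
257.5 -0.011 [-0.011   0.0002  0.0127]
298 0.011 [ 0.011   0.0002 -0.0626]
298 0 [ 0.      0.0002 -0.0464]
298 -0.011 [-0.011   0.0002 -0.0302]
[[-0.04249848  0.15137317]
 [ 0.04927458  0.15137639]
 [-0.09220919  0.12843138]
 [ 0.09133607  0.12843068]] [0.2563947  0.27703156 0.18910922]
```

Call:
{"name": "move_arm", "arguments": {"increments": [[[0, 0, 0], [0, 0, 0.1], -1], [[0, 0, 0], [0, 0, 0.05], -1], [[0, 0, 0], [0, 0, 0], -1]]}}

```text
time: 5.1
ee_pos: [0.4756, -0.3974, 0.0443]
ee_rot: [180.0, -0.0, 19.2]
contact_force: [-0.2, 0.4, 2.7]
width: 0.001
grasp_force: 1.4
```

Call:
{"name": "move_arm", "arguments": {"increments": [[[0, 0, 0], [0, 0, 0.08], -1], [[0, 0, 0], [0, 0, 0], -1]]}}

```text
time: 5.3
ee_pos: [0.4756, -0.3973, 0.0422]
ee_rot: [180.0, -0.0, 19.2]
contact_force: [0.6, -0.7, 4.2]
width: 0.002
grasp_force: 2.0
```

Call:
{"name": "move_arm", "arguments": {"increments": [[[0, 0, 0], [0, 0, 0.06], -1], [[0, 0, 0], [0, 0, 0], -1], [[0, 0, 0], [0, 0, 0.05], -1], [[0, 0, 0], [0, 0, 0], -1]]}}

```text
time: 5.7
ee_pos: [0.4757, -0.3974, 0.0408]
ee_rot: [179.9, -0.0, 19.2]
contact_force: [-3.0, 2.3, 14.3]
width: -0.003
grasp_force: 7.5
```

Call:
{"name": "move_arm", "arguments": {"increments": [[[0, 0, 0], [0, 0, -0.4], -1], [[0, 0, 0.05], [0, 0, -1], -1], [[0, 0, 0.05], [0, 0, -1], -1], [[0, 0, 0.05], [0, 0, -1], -1], [[0, 0, 0.052], [0, 0, -1], 1], [[0, 0, 0], [0.06, -1, 0], 1], [[0, 0, 0], [0.06, -1, 0], 1], [[0, 0, 0], [0.06, -1, 0], 1], [[0, 0, 0], [0.06, -1, 0], 1], [[0, 0, 0], [0.06, -1, 0], 1], [[0, 0, 0], [0.06, -1, 0], 1], [[0, 0, 0], [0.06, -1, 0], 1], [[0, 0, 0], [0.06, -1, 0], 1], [[0, 0, 0], [0.06, -1, 0], 1], [[0, 0, 0], [0.06, -1, 0], 1], [[0, 0, 0], [0.06, -1, 0], 1], [[0, 0, 0], [0.06, -1, 0], 1], [[0, 0, 0], [0.06, -1, 0], 1], [[0, 0, 0], [0.06, -1, 0], 1], [[0, 0, 0], [0.06, -1, 0], 1]]}}

```text
time: 7.7
ee_pos: [0.4906, -0.0208, 0.1493]
ee_rot: [-180.0, 0.0, 1.1]
contact_force: [1.1, 0.3, 0.5]
width: 1.002
grasp_force: 0.0
```

Call:
{"name": "move_arm", "arguments": {"increments": [[[0, 0, 0], [0.06, -1, 0], 1], [[0, 0, 0], [0.06, -1, 0], 1], [[0, 0, 0], [0.06, -1, 0], 1], [[0, 0, 0], [0.06, -1, 0], 1], [[0, 0, 0], [0.06, -1, 0], 1], [[0, 0, 0], [0.06, -1, 0], 1], [[0, 0, 0], [0.06, -1, 0], 1], [[0, 0, 0], [0, -1, 0], 1], [[0, 0, 0], [0, -1, 0], 1], [[0, 0, 0], [0, -0.4, 0], 1], [[0, 0, 0], [0, 0, 0], 1]]}}

```text
time: 8.8
ee_pos: [0.4937, 0.1114, 0.1575]
ee_rot: [-175.1, 0.0, 9.6]
contact_force: [-0.5, 0.8, -0.4]
width: 1.0
grasp_force: 0.0
```

```bash
python3 - <<'E'
from h import *
s=status.sense();print(s["ee_pos"],s["ee_rot"],s["width"],s["time"])
f=grab_frame("wrist")
H=hsv(f)
for nm,m in (("label",(H[...,1]<60)&(H[...,2]>140)),("blue",color(f,(100,90,30),(125,255,255)))):
  for b in sorted(blobs(m,150),key=lambda b:-b[1])[:3]:
    q=cv2.minAreaRect(plane(f,np.argwhere(b[2])[:,::-1],.06,s)[:,:2].astype(np.float32)*1000)
    print(nm,b[0].round(),b[1],plane(f,[b[0]],.06,s).round(4),[np.round(x,1) for x in q])
g=grab_frame("top");print([ (b[0].round(1),b[1]) for b in blobs(color(g,(0,170,120),(6,255,255)),20)])
cv2.imwrite("pics/w3.png",f["img"])
E
```

```text
[0.49366033 0.11139535 0.15747552] [-1.75126111e+02  3.06913313e-02  9.57858801e+00] 1.0000464753915947 8.8
label [374. 210.] 1587 [[0.4987 0.0402 0.06  ]] [array([497.9,  40.1]), array([50.9, 23.1]), np.float64(9.8)]
label [173. 172.] 1502 [[0.4986 0.2138 0.06  ]] [array([497.6, 213.9]), array([51.2, 22.9]), np.float64(1.3)]
label [ 63. 134.] 1091 [[0.5142 0.3129 0.06  ]] [array([504.3, 314.6]), array([14.3, 98.6]), np.float64(88.1)]
blue [177. 162.] 9115 [[0.5083 0.2112 0.06  ]] [array([498.4, 211.2]), array([150.1,  55.3]), np.float64(1.9)]
blue [374. 195.] 9101 [[0.5109 0.0435 0.06  ]] [array([498.8,  40.3]), array([150.6,  55.1]), np.float64(9.6)]
blue [548. 325.] 1841 [[ 0.4206 -0.1462  0.06  ]] [array([ 429.4, -136.4]), array([119.1,  29.4]), np.float64(25.3)]
[(array([ 27.1, 152.8]), np.int32(124)), (array([ 21.1, 176.1]), np.int32(122)), (array([429.4, 208.4]), np.int32(87))]
```

View pics/w3.png

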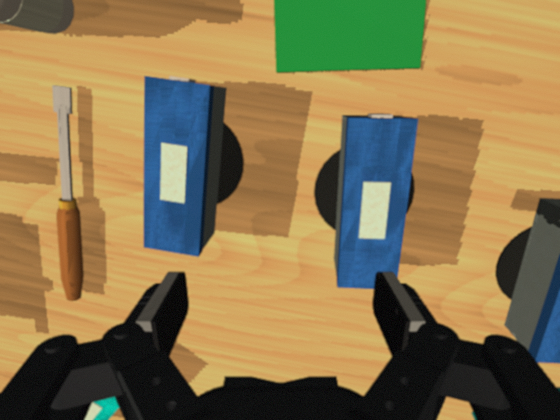

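The open gripper sits between the left case, label at (173,172), and the middle one, label at (374,210). Both agree with the earlier measurements. The button's red blob is back where it was, so it has sprung back. Joint 6 hit its limit, so I'll turn the wrist half a turn the other way.

Call:
{"name": "move_arm", "arguments": {"increments": [[[-0.054, 0, 0], [0, 0, 0], 1], [[0, 0, -0.095], [0, 0, 0], 1], [[0, 0, -0.095], [0, 0, 0], 1], [[0, 0, -0.095], [0, 0, 0], 1], [[0, 0, -0.095], [0, 0, 0], 1], [[0, 0, -0.095], [0, 0, 0], 1], [[0, 0, -0.095], [0, 0, 0], 1], [[0, 0, -0.095], [0, 0, 0], 1], [[0, 0, -0.095], [0, 0, 0], 1], [[0, 0, -0.095], [0, 0, 0], 1], [[0, 0, -0.095], [0, 0, 0], 1], [[0, 0, -0.095], [0, 0, 0], 1], [[0, 0, -0.095], [0, 0, 0], 1], [[0, 0, -0.095], [0, 0, 0], 1], [[0, 0, -0.095], [0, 0, 0], 1], [[0, 0, -0.095], [0, 0, 0], 1], [[0, 0, -0.095], [0, 0, 0], 1], [[0, 0, -0.095], [0, 0, 0], 1], [[0, 0, -0.095], [0, 0, 0], 1], [[0, 0, -0.095], [0, 0, 0], 1]]}}

```text
time: 10.9
ee_pos: [0.4963, 0.0965, 0.1573]
ee_rot: [179.4, -0.2, 173.4]
contact_force: [0.1, -0.0, 0.2]
width: 0.997
grasp_force: 0.0
```

Call:
{"name": "move_arm", "arguments": {"increments": [[[0.007, 0, -0.087], [0, 0, 0], 1], [[0, 0, 0], [-0.05, 0.9, 0.3], 1], [[0, 0, 0], [-0.05, 0.95, 0.5], 1], [[0, 0, 0], [-0.05, 0.95, 0.5], 1], [[0, 0, 0], [-0.04, 0.95, 0.5], 1], [[0, 0, 0], [0, 0.94, 0.5], 1], [[0, 0, 0], [0, 0, 0], 1]]}}

```text
time: 11.6
ee_pos: [0.4981, 0.2158, 0.0982]
ee_rot: [-180.0, -0.3, -178.9]
contact_force: [-0.7, 0.2, -1.3]
width: 1.003
grasp_force: 0.0
```

Call:
{"name": "move_arm", "arguments": {"increments": [[[0, 0, 0], [0, -0.08, 0.5], 1], [[0, 0, 0], [0, 0, 0.9], 1], [[0, 0, 0], [0, 0, 0.9], 1], [[0, 0, 0], [0, 0, 0.8], 1], [[0, 0, 0], [0, 0, 0.4], 1], [[0, 0, 0], [0, 0, 0.3], 1], [[0, 0, 0], [0, 0, 0], 1]]}}

```text
time: 12.3
ee_pos: [0.4985, 0.212, 0.0046]
ee_rot: [180.0, -0.2, -179.1]
contact_force: [-0.0, -0.1, -0.4]
width: 0.999
grasp_force: 0.0
```

```bash
python3 - <<'E'
from h import *
f=grab_frame("wrist")["img"];a=grab_frame("side")["img"][180:330,140:340]
cv2.imwrite("pics/g1.png",np.hstack([cv2.resize(f,(400,300)),cv2.resize(a,(400,300))]))
E
```

View pics/g1.png

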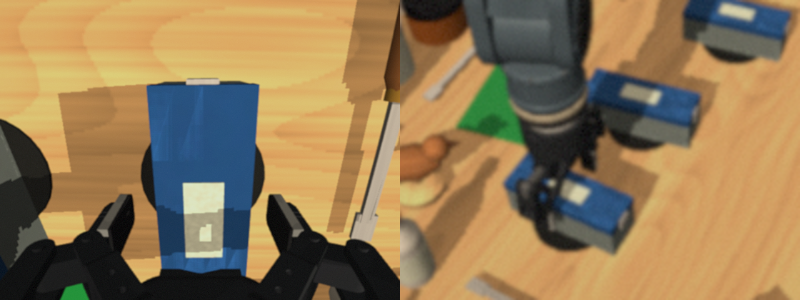

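The wrist view shows the case centred between the open fingers, label at (203,220). In the side view the near finger looks slightly towards the +x end, at (545,205). I'll check that by projection.

```bash
python3 - <<'E'
from h import *
s=status.sense();print(s["ee_pos"],s["ee_rot"])
f=grab_frame("side");w=grab_frame("wrist")
def pr(f,P):
    A,o=cam(f,s)
    return cv2.projectPoints(np.array(P,float),cv2.Rodrigues(A.T)[0],-A.T@o,np.array(f["K"]),np.array(f["dist"]))[0].reshape(-1,2).round(1)
def cr(p): return (p-[140,180])*2
Rt=R.from_euler("xyz",s["ee_rot"],degrees=True).as_matrix()
P=[s["ee_pos"]+Rt@np.array([a,b,-.0365]) for a in(-.011,.011) for b in(.0425,-.0425)]
print("tips side crop",cr(pr(f,P)).tolist(),"wrist/1.4",(pr(w,P)/1.4).round().tolist())
C=[[.4987,.2137,.06],[.4987,.2137+.026,.004],[.4987-.075,.2137+.026,.06],[.4987+.075,.2137+.026,.06]]
print(cr(pr(f,C)).tolist(),(pr(w,C)/1.4).round().tolist())
print(plane(w,[[203*1.4,220*1.4]],.06,s))
E
```

```text
[0.49908914 0.21243582 0.00554121] [ 1.79958638e+02 -1.56110533e-01 -1.79050760e+02]
tips side crop [[140.39999999999998, 220.0], [179.0, 168.20000000000005], [155.8, 227.20000000000005], [194.0, 174.79999999999995]] wrist/1.4 [[264.0, 219.0], [137.0, 219.0], [268.0, 190.0], [134.0, 190.0]]
[[165.8, 189.20000000000005], [159.0, 231.0], [207.60000000000002, 231.60000000000002], [102.0, 180.60000000000002]] [[203.0, 221.0], [235.0, 179.0], [261.0, 88.0], [238.0, 313.0]]
[[0.49802135 0.21364768 0.06      ]]
```

Call:
{"name": "move_arm", "arguments": {"increments": [[[0, 0, 0], [0, 0.04, 0.3], 1], [[0, 0, 0], [0, 0, 0.3], 1], [[0, 0, 0], [0, 0, 0], -1], [[0, 0, 0], [0, 0, 0], -1], [[0, 0, 0], [0, 0, 0], -1], [[0, 0, 0], [0, 0, 0], -1], [[0, 0, 0], [0, 0, 0], -1], [[0, 0, 0], [0, 0, 0], -1]]}}

```text
time: 13.3
ee_pos: [0.4987, 0.2135, -0.01]
ee_rot: [180.0, -0.2, -179.0]
contact_force: [-0.2, 0.3, -0.0]
width: 0.602
grasp_force: 62.7
```

Call:
{"name": "move_arm", "arguments": {"increments": [[[0, 0, 0], [0, 0, -0.2], -1], [[0, 0, 0], [0, 0, -0.5], -1], [[0, 0, 0], [0, 0, -0.7], -1], [[0, 0, 0], [0, 0, -0.7], -1], [[0, 0, 0], [0, 0, -0.7], -1], [[0, 0, 0], [0, 0, -0.7], -1], [[0, 0, 0], [0, 0, -0.4], -1], [[0, 0, 0], [0, 0, 0], -1], [[0, 0, 0], [1, 0.5, 0], -1], [[0, 0, 0], [1, 0.5, 0], -1], [[0, 0, 0], [0, 0, 0], -1], [[0, 0, 0], [-1, -0.5, 0], -1], [[0, 0, 0], [-1, -0.5, 0], -1], [[0, 0, 0], [0, 0, 0], -1], [[0, 0, 0], [1, 0.5, 0], -1], [[0, 0, 0], [1, 0.5, 0], -1], [[0, 0, 0], [0, 0, 0], -1], [[0, 0, 0], [-1, -0.5, 0], -1], [[0, 0, 0], [-1, -0.5, 0], -1], [[0, 0, 0], [0, 0, 0], -1]]}}

```text
time: 15.3
ee_pos: [0.5019, 0.2124, 0.0871]
ee_rot: [180.0, -0.1, -179.1]
contact_force: [0.2, 0.0, -3.1]
width: 0.596
grasp_force: 63.4
```

```bash
cat > tq.py <<'E'
from h import *
X=[]
for i in range(8):
    grab_frame("top");s=status.sense()
    Rt=R.from_euler("xyz",s["ee_rot"],degrees=True).as_matrix()
    X.append(np.r_[Rt.T@s["wrist_torque"],s["wrist_torque"],s["contact_force"],s["effort"][3:5]])
X=np.array(X);print(s["time"],s["ee_pos"].round(4),s["ee_rot"].round(1),s["width"],s["grasp_force"])
print("tool tq",X.mean(0)[:3].round(4),"world",X.mean(0)[3:6].round(4),"F",X.mean(0)[6:9].round(2),"eff",X.mean(0)[9:].round(3),"std",X.std(0).round(3))
E
python3 tq.py
```

```text
15.7 [0.4984 0.2136 0.0874] [ 180.    -0.2 -179. ] 0.6010786510229944 63.396281003952026
tool tq [-0.0008 -0.0133  0.    ] world [ 0.0011 -0.0133 -0.    ] F [-0.07 -0.15 -2.49] eff [-0.07  -0.037] std [0.035 0.024 0.023 0.035 0.024 0.023 0.309 0.59  0.316 0.134 0.052]
```

Call:
{"name": "move_arm", "arguments": {"increments": [[[0, 0.09, 0], [0, 0, 0], -1], [[0, 0.09, 0], [0, 0, 0], -1], [[0, 0, 0], [0, 0, 0], -1], [[0, 0, 0], [0, 0, 0], -1], [[0, 0, 0], [0, 0, 0], -1]]}}

```text
time: 16.2
ee_pos: [0.4985, 0.2135, 0.0879]
ee_rot: [180.0, -16.3, -179.0]
contact_force: [-1.0, 0.7, -1.5]
width: 0.599
grasp_force: 64.5
```

```bash
python3 tq.py
```

```text
16.6 [0.4988 0.2135 0.0882] [ 179.9  -16.3 -179. ] 0.5989411462542445 64.49810028076172
tool tq [ 0.0134 -0.3789 -0.0072] world [-0.0043 -0.379   0.0102] F [-0.22 -0.12 -2.57] eff [3.274 0.406] std [0.028 0.015 0.024 0.03  0.015 0.022 0.507 0.735 0.371 0.062 0.008]
```

Call:
{"name": "move_arm", "arguments": {"increments": [[[0, -0.09, 0], [0, 0, 0], -1], [[0, -0.09, 0], [0, 0, 0], -1], [[0, -0.09, 0], [0, 0, 0], -1], [[0, -0.09, 0], [0, 0, 0], -1], [[0, 0, 0], [0, 0, 0], -1], [[0, 0, 0], [0, 0, 0], -1], [[0, 0, 0], [0, 0, 0], -1]]}}

```text
time: 17.3
ee_pos: [0.5005, 0.2142, 0.0886]
ee_rot: [179.9, 16.0, -179.1]
contact_force: [0.1, 0.6, -2.1]
width: 0.604
grasp_force: 65.1
```

```bash
python3 tq.py
```

```text
17.7 [0.4992 0.2134 0.0872] [ 180.    16.  -179.1] 0.6017931208376263 65.11022686958313
tool tq [-0.0024  0.3834 -0.0144] world [-0.0079  0.3833  0.0148] F [-0.33 -0.1  -2.63] eff [-3.07  -0.543] std [0.014 0.024 0.012 0.012 0.024 0.013 0.348 0.623 0.403 0.069 0.008]
```

Call:
{"name": "move_arm", "arguments": {"increments": [[[0, 0.09, 0], [0, 0, 0], -1], [[0, 0.09, 0], [0, 0, 0], -1], [[0, 0, 0], [0, 0, 0.5], -1], [[0, 0, 0], [0, 0, 0.9], -1], [[0, 0, 0], [0, 0, 0.9], -1], [[0, 0, 0], [0, 0, 0.8], -1], [[0, 0, 0], [0, 0, 0.4], -1], [[0, 0, 0], [0, 0, 0.2], -1], [[0, 0, 0], [0, 0, 0.1], -1], [[0, 0, 0], [0, 0, 0.06], -1], [[0, 0, 0], [0, 0, 0], -1]]}}

```text
time: 18.8
ee_pos: [0.499, 0.2136, -0.0086]
ee_rot: [179.9, -0.1, -179.0]
contact_force: [0.4, -0.3, -1.7]
width: 0.605
grasp_force: 65.6
```

Call:
{"name": "move_arm", "arguments": {"increments": [[[0, 0, 0], [0, 0, 0.03], -1], [[0, 0, 0], [0, 0, 0], 1], [[0, 0, 0], [0, 0, 0], 1], [[0, 0, 0], [0, 0, 0], 1], [[0, 0, 0], [0, 0, -0.6], 1], [[0, 0, -0.049], [0, 0, -0.9], 1], [[0, 0, -0.048], [0, 0, -0.9], 1], [[0, 0, 0], [0.17, -0.98, -0.3], 1], [[0, 0, 0], [0.17, -0.98, 0], 1], [[0, 0, 0], [0.17, -0.98, 0], 1], [[0, 0, 0], [0.17, -0.98, 0], 1], [[0, 0, 0], [0.17, -0.98, 0], 1], [[0, 0, 0], [0.17, -0.98, 0], 1], [[0, 0, 0], [0.15, -0.95, 0], 1], [[0, 0, 0], [0, 0, 0], 1]]}}

```text
time: 20.3
ee_pos: [0.4987, 0.038, 0.0578]
ee_rot: [180.0, -0.2, -170.5]
contact_force: [0.3, 0.7, -0.4]
width: 1.0
grasp_force: 0.0
```

```bash
cat > lab.py <<'E'
from h import *
s=status.sense();f=grab_frame("wrist")
H=hsv(f)
print(s["time"],s["ee_pos"].round(4),s["ee_rot"].round(1))
for nm,m in (("label",(H[...,1]<60)&(H[...,2]>140)),):
  for b in sorted(blobs(m,150),key=lambda b:-b[1])[:4]:
    q=cv2.minAreaRect(plane(f,np.argwhere(b[2])[:,::-1],.06,s)[:,:2].astype(np.float32)*1000)
    print("wrist",b[1],plane(f,[b[0]],.06,s).round(4),[np.round(x,1) for x in q])
g=grab_frame("top");H=hsv(g)
for b in blobs((H[...,1]<90)&(H[...,2]>110),80):
    p=plane(g,[b[0]],.06)[0]
    if .4<p[0]<.56 and abs(p[1])<.27 and b[1]<350: print("top",b[1],p.round(4))
E
python3 lab.py
```

```text
20.3 [0.4987 0.038  0.0578] [ 180.    -0.2 -170.5]
wrist 3284 [[0.497  0.0401 0.06  ]] [array([498.4,  40.3]), array([50.4, 22.9]), np.float64(9.5)]
wrist 792 [[0.5104 0.2093 0.06  ]] [array([508.2, 205.3]), array([42.4, 15.9]), np.float64(26.1)]
wrist 154 [[0.4222 0.0272 0.06  ]] [array([422.2,  27. ]), array([ 1.9, 15.1]), np.float64(9.5)]
top 83 [0.556  0.2308 0.06  ]
top 233 [0.5    0.2145 0.06  ]
top 234 [ 0.4576 -0.1657  0.06  ]
```

Call:
{"name": "move_arm", "arguments": {"increments": [[[0, 0, 0], [0, 0.08, 0.5], 1], [[0, 0, 0], [0, 0, 0.9], 1], [[0, 0, 0], [0, 0, 0.7], 1], [[0, 0, 0], [0, 0, 0.4], 1], [[0, 0, 0], [0, 0, 0.21], 1], [[0, 0, 0], [0, 0, 0], -1], [[0, 0, 0], [0, 0, 0], -1], [[0, 0, 0], [0, 0, 0], -1], [[0, 0, 0], [0, 0, 0], -1], [[0, 0, 0], [0, 0, 0], -1], [[0, 0, 0], [0, 0, 0], -1]]}}

```text
time: 21.5
ee_pos: [0.4989, 0.0422, -0.0093]
ee_rot: [180.0, -0.1, -170.3]
contact_force: [-0.9, 0.7, 5.9]
width: 0.606
grasp_force: 63.5
```

Call:
{"name": "move_arm", "arguments": {"increments": [[[0, 0, 0], [0, 0, -0.2], -1], [[0, 0, 0], [0, 0, -0.5], -1], [[0, 0, 0], [0, 0, -0.7], -1], [[0, 0, 0], [0, 0, -0.7], -1], [[0, 0, 0], [0, 0, -0.7], -1], [[0, 0, 0], [0, 0, -0.7], -1], [[0, 0, 0], [0, 0, -0.4], -1], [[0, 0, 0], [0, 0, 0], -1], [[0, 0, 0], [1, 0.5, 0], -1], [[0, 0, 0], [1, 0.5, 0], -1], [[0, 0, 0], [0, 0, 0], -1], [[0, 0, 0], [-1, -0.5, 0], -1], [[0, 0, 0], [-1, -0.5, 0], -1], [[0, 0, 0], [0, 0, 0], -1], [[0, 0, 0], [1, 0.5, 0], -1], [[0, 0, 0], [1, 0.5, 0], -1], [[0, 0, 0], [0, 0, 0], -1], [[0, 0, 0], [-1, -0.5, 0], -1], [[0, 0, 0], [-1, -0.5, 0], -1], [[0, 0, 0], [0, 0, 0], -1]]}}

```text
time: 23.5
ee_pos: [0.502, 0.0415, 0.0869]
ee_rot: [180.0, -0.1, -170.4]
contact_force: [-0.4, 0.0, -2.2]
width: 0.602
grasp_force: 63.7
```

```bash
python3 tq.py
```

```text
23.9 [0.4979 0.0423 0.0873] [ 179.9   -0.2 -170.3] 0.6029689550887842 63.67449402809143
tool tq [ 0.0129  0.0464 -0.0051] world [-0.0205  0.0436  0.0052] F [-0.32  0.37 -2.47] eff [-0.12  -0.018] std [0.017 0.049 0.031 0.017 0.049 0.031 0.589 0.37  0.513 0.198 0.024]
```

Call:
{"name": "move_arm", "arguments": {"increments": [[[0, 0.09, 0], [0, 0, 0], -1], [[0, 0.09, 0], [0, 0, 0], -1], [[0, 0, 0], [0, 0, 0], -1], [[0, 0, 0], [0, 0, 0], -1], [[0, 0, 0], [0, 0, 0], -1]]}}

```text
time: 24.4
ee_pos: [0.498, 0.0421, 0.0877]
ee_rot: [179.9, -16.3, -170.3]
contact_force: [-0.3, 0.3, -2.2]
width: 0.603
grasp_force: 64.8
```

```bash
python3 tq.py
```

```text
24.8 [0.4984 0.0421 0.0881] [ 179.9  -16.3 -170.3] 0.6010332934796252 64.83522176742554
tool tq [ 0.0087 -0.4387  0.0033] world [ 0.0646 -0.434  -0.0011] F [ 0.2  -0.14 -2.61] eff [ 3.474 -0.086] std [0.028 0.104 0.03  0.037 0.102 0.026 0.479 0.644 0.413 0.059 0.002]
```

Call:
{"name": "move_arm", "arguments": {"increments": [[[0, -0.09, 0], [0, 0, 0], -1], [[0, -0.09, 0], [0, 0, 0], -1], [[0, -0.09, 0], [0, 0, 0], -1], [[0, -0.09, 0], [0, 0, 0], -1], [[0, 0, 0], [0, 0, 0], -1], [[0, 0, 0], [0, 0, 0], -1], [[0, 0, 0], [0, 0, 0], -1]]}}

```text
time: 25.5
ee_pos: [0.5001, 0.0422, 0.0885]
ee_rot: [180.0, 16.0, -170.3]
contact_force: [1.2, -0.5, -2.3]
width: 0.6
grasp_force: 65.2
```

```bash
python3 tq.py
```

```text
25.9 [0.4987 0.0422 0.0871] [ 179.9   16.  -170.3] 0.6027923447653712 65.23780703544617
tool tq [-0.0077  0.3663  0.0164] world [-0.05    0.3631 -0.0134] F [ 0.03 -0.05 -2.88] eff [-3.402  0.131] std [0.022 0.048 0.03  0.025 0.048 0.027 0.64  0.498 0.408 0.081 0.002]
```

```bash
python3 tq.py
```

```text
26.3 [0.4985 0.0421 0.0873] [ 179.9   16.  -170.3] 0.6015768541555506 65.2396023273468
tool tq [-0.0119  0.4036  0.0062] world [-0.055   0.4    -0.0023] F [-0.13 -0.07 -2.81] eff [-3.465  0.133] std [0.027 0.034 0.028 0.026 0.037 0.024 0.326 0.431 0.837 0.001 0.   ]
```

Call:
{"name": "move_arm", "arguments": {"increments": [[[0, 0.09, 0], [0, 0, 0], -1], [[0, 0.09, 0], [0, 0, 0], -1], [[0, 0, 0], [0, 0, 0.5], -1], [[0, 0, 0], [0, 0, 0.9], -1], [[0, 0, 0], [0, 0, 0.9], -1], [[0, 0, 0], [0, 0, 0.8], -1], [[0, 0, 0], [0, 0, 0.4], -1], [[0, 0, 0], [0, 0, 0.2], -1], [[0, 0, 0], [0, 0, 0.1], -1], [[0, 0, 0], [0, 0, 0.06], -1], [[0, 0, 0], [0, 0, 0.02], -1]]}}

```text
time: 27.4
ee_pos: [0.4987, 0.0422, -0.0091]
ee_rot: [179.9, -0.1, -170.3]
contact_force: [0.2, 0.8, -2.6]
width: 0.605
grasp_force: 66.2
```

Call:
{"name": "move_arm", "arguments": {"increments": [[[0, 0, 0], [0, 0, 0.04], -1], [[0, 0, 0], [0, 0, 0], 1], [[0, 0, 0], [0, 0, 0], 1], [[0, 0, 0], [0, 0, 0], 1], [[0, 0, 0], [0, 0, -0.6], 1], [[0, 0, 0], [0, 0, -0.9], 1], [[0, 0, 0], [0, 0, -0.9], 1], [[0, 0, 0], [0.38, -0.99, -0.3], 1], [[0, 0, 0], [0.38, -0.99, 0], 1], [[0, 0, 0], [0.38, -0.99, 0], 1], [[0, 0, 0], [0.38, -0.99, 0], 1], [[0, 0, 0], [0.38, -0.99, 0], 1], [[0, 0, 0], [0.38, -0.99, 0], 1], [[0, 0, 0], [0.38, -0.99, 0], 1], [[0, 0, 0], [0.38, -0.99, 0], 1], [[0, 0, 0], [0, 0, 0], 1]]}}

```text
time: 29.0
ee_pos: [0.4565, -0.1682, 0.057]
ee_rot: [180.0, -0.2, -170.5]
contact_force: [1.0, 0.2, -0.1]
width: 0.998
grasp_force: 0.0
```

```bash
python3 lab.py
```

```text
29.0 [ 0.4565 -0.1682  0.057 ] [ 180.    -0.2 -170.5]
wrist 3250 [[ 0.4546 -0.166   0.06  ]] [array([ 456.1, -165.8]), array([51. , 22.5]), np.float64(8.7)]
top 84 [0.5562 0.2305 0.06  ]
top 103 [0.556  0.0537 0.06  ]
top 81 [ 0.5439 -0.1999  0.06  ]
top 233 [0.5    0.2145 0.06  ]
top 229 [0.4998 0.0422 0.06  ]
```

Call:
{"name": "move_arm", "arguments": {"increments": [[[0, 0, 0], [0, 0.08, 0.5], 1], [[0, 0, 0], [0, 0, 0.9], 1], [[0, 0, 0], [0, 0, 0.7], 1], [[0, 0, 0], [0, 0, 0.4], 1], [[0, 0, 0], [0, 0, 0.18], 1], [[0, 0, 0], [0, 0, 0], -1], [[0, 0, 0], [0, 0, 0], -1], [[0, 0, 0], [0, 0, 0], -1], [[0, 0, 0], [0, 0, 0], -1], [[0, 0, 0], [0, 0, 0], -1], [[0, 0, 0], [0, 0, 0], -1]]}}

```text
time: 30.2
ee_pos: [0.457, -0.1641, -0.0092]
ee_rot: [180.0, -0.1, -170.3]
contact_force: [-0.6, 0.1, 7.2]
width: 0.601
grasp_force: 63.4
```

Call:
{"name": "move_arm", "arguments": {"increments": [[[0, 0, 0], [0, 0, -0.2], -1], [[0, 0, 0], [0, 0, -0.5], -1], [[0, 0, 0], [0, 0, -0.7], -1], [[0, 0, 0], [0, 0, -0.7], -1], [[0, 0, 0], [0, 0, -0.7], -1], [[0, 0, 0], [0, 0, -0.7], -1], [[0, 0, 0], [0, 0, -0.4], -1], [[0, 0, 0], [0, 0, 0], -1], [[0, 0, 0], [1, 0.5, 0], -1], [[0, 0, 0], [1, 0.5, 0], -1], [[0, 0, 0], [0, 0, 0], -1], [[0, 0, 0], [-1, -0.5, 0], -1], [[0, 0, 0], [-1, -0.5, 0], -1], [[0, 0, 0], [0, 0, 0], -1], [[0, 0, 0], [1, 0.5, 0], -1], [[0, 0, 0], [1, 0.5, 0], -1], [[0, 0, 0], [0, 0, 0], -1], [[0, 0, 0], [-1, -0.5, 0], -1], [[0, 0, 0], [-1, -0.5, 0], -1], [[0, 0, 0], [0, 0, 0], -1]]}}

```text
time: 32.2
ee_pos: [0.4601, -0.165, 0.0871]
ee_rot: [-180.0, -0.1, -170.3]
contact_force: [-0.8, -0.8, -3.0]
width: 0.601
grasp_force: 65.0
```

```bash
python3 tq.py
```

```text
32.6 [ 0.456  -0.1637  0.0874] [ 179.9   -0.2 -170.3] 0.5991619283107184 65.01246571540833
tool tq [-0.0265 -0.      0.0048] world [ 0.0261  0.0044 -0.0049] F [-0.42  0.27 -2.94] eff [-0.113 -0.017] std [0.019 0.046 0.034 0.02  0.045 0.034 0.696 0.458 0.477 0.193 0.009]
```

Call:
{"name": "move_arm", "arguments": {"increments": [[[0, 0.09, 0], [0, 0, 0], -1], [[0, 0.09, 0], [0, 0, 0], -1], [[0, 0, 0], [0, 0, 0], -1], [[0, 0, 0], [0, 0, 0], -1], [[0, 0, 0], [0, 0, 0], -1]]}}

```text
time: 33.1
ee_pos: [0.4561, -0.1638, 0.0878]
ee_rot: [179.9, -16.3, -170.3]
contact_force: [0.2, -0.8, -2.5]
width: 0.598
grasp_force: 66.0
```

```bash
python3 tq.py
```

```text
33.5 [ 0.4564 -0.164   0.088 ] [ 180.   -16.3 -170.3] 0.6012703181426717 65.99473714828491
tool tq [ 0.003  -0.346  -0.0061] world [ 0.0569 -0.3413  0.0066] F [ 0.24 -0.41 -2.66] eff [ 3.136 -0.507] std [0.04  0.026 0.017 0.04  0.026 0.018 0.486 0.511 0.232 0.061 0.011]
```

Call:
{"name": "move_arm", "arguments": {"increments": [[[0, -0.09, 0], [0, 0, 0], -1], [[0, -0.09, 0], [0, 0, 0], -1], [[0, -0.09, 0], [0, 0, 0], -1], [[0, -0.09, 0], [0, 0, 0], -1], [[0, 0, 0], [0, 0, 0], -1], [[0, 0, 0], [0, 0, 0], -1], [[0, 0, 0], [0, 0, 0], -1]]}}

```text
time: 34.2
ee_pos: [0.4578, -0.1645, 0.0883]
ee_rot: [-180.0, 16.0, -170.3]
contact_force: [3.4, 0.5, -2.6]
width: 0.601
grasp_force: 66.8
```

```bash
python3 tq.py
```

```text
34.6 [ 0.4569 -0.1638  0.0872] [ 179.9   16.  -170.3] 0.6010795557653038 66.50210380554199
tool tq [-0.0149  0.3405 -0.0101] world [-0.0462  0.3375  0.014 ] F [ 0.06 -0.2  -2.87] eff [-2.775  0.693] std [0.029 0.038 0.024 0.031 0.039 0.02  0.356 0.405 0.531 0.038 0.013]
```

Call:
{"name": "move_arm", "arguments": {"increments": [[[0, 0.072, 0], [0, 0, 0], -1], [[0, 0.072, 0], [0, 0, 0], -1], [[0, 0, 0], [0, 0, 0], -1], [[0, 0, 0], [0, 0, 0], -1], [[0, 0, 0], [0, 0, 0], -1], [[0, 0, 0], [0, 0, 0], -1]]}}

```text
time: 35.2
ee_pos: [0.4555, -0.1638, 0.0873]
ee_rot: [179.9, 3.1, -170.3]
contact_force: [0.0, 0.8, -2.8]
width: 0.602
grasp_force: 66.6
```

```bash
sed -i 's/range(8)/range(16)/' tq.py; python3 tq.py
```

```text
36.0 [ 0.4566 -0.1638  0.0874] [ 179.9    3.  -170.3] 0.6023507381649732 66.57469868659973
tool tq [-0.0193  0.0012  0.0138] world [ 0.0196  0.0045 -0.0127] F [ 0.02  0.17 -2.76] eff [-0.529  0.094] std [0.029 0.039 0.03  0.029 0.038 0.031 0.459 0.575 0.608 0.019 0.008]
```

Call:
{"name": "move_arm", "arguments": {"increments": [[[0, 0.067, 0], [0, 0, 0], -1], [[0, 0, 0], [0, 0, 0], -1], [[0, 0, 0], [0, 0, 0], -1], [[0, 0, 0], [0, 0, 0], -1], [[0, 0, 0], [0, 0, 0], -1], [[0, 0, 0], [0, 0, 0], -1], [[0, 0, 0], [0, 0, 0], -1], [[0, 0, 0], [0, 0, 0], -1], [[0, 0, 0], [0, 0, 0], -1]]}}

```text
time: 36.9
ee_pos: [0.4565, -0.1639, 0.0875]
ee_rot: [179.9, -3.0, -170.3]
contact_force: [0.3, -0.0, -2.7]
width: 0.602
grasp_force: 66.5
```

```bash
python3 tq.py
```

```text
37.7 [ 0.4565 -0.1639  0.0874] [ 179.9   -3.  -170.3] 0.6070811581886971 66.56253218650818
tool tq [-0.0033 -0.0155  0.0143] world [ 0.0051 -0.0148 -0.0145] F [-0.22  0.27 -2.72] eff [ 0.548 -0.098] std [0.032 0.023 0.028 0.032 0.024 0.027 0.613 0.584 0.649 0.034 0.011]
```

Call:
{"name": "move_arm", "arguments": {"increments": [[[0, -0.032, 0], [0, 0, 0.3], -1], [[0, 0, 0], [0, 0, 0.6], -1], [[0, 0, 0], [0, 0, 0.9], -1], [[0, 0, 0], [0, 0, 0.9], -1], [[0, 0, 0], [0, 0, 0.5], -1], [[0, 0, 0], [0, 0, 0.3], -1], [[0, 0, 0], [0, 0, 0.2], -1], [[0, 0, 0], [0, 0, 0.1], -1], [[0, 0, 0], [0, 0, 0.08], -1], [[0, 0, 0], [0, 0, 0.02], -1], [[0, 0, 0], [0, 0, 0], -1]]}}

```text
time: 38.8
ee_pos: [0.4564, -0.164, -0.0092]
ee_rot: [180.0, -0.0, -170.3]
contact_force: [-1.6, 0.9, 5.2]
width: 0.601
grasp_force: 67.4
```

Call:
{"name": "move_arm", "arguments": {"increments": [[[0, 0, 0], [0, 0, 0], 1], [[0, 0, 0], [0, 0, 0], 1], [[0, 0, 0], [0, 0, 0], 1], [[0, 0, 0], [0, 0, -0.6], 1], [[0, 0, 0], [0, 0, -0.9], 1], [[0, 0, 0], [0, 0, -0.9], 1], [[0, 0, 0], [-0.38, 0.98, -0.3], 1], [[0, 0, 0], [-0.38, 0.98, 0], 1], [[0, 0, 0], [-0.38, 0.98, 0], 1], [[0, 0, 0], [-0.38, 0.98, 0], 1], [[0, 0, 0], [-0.38, 0.98, 0], 1], [[0, 0, 0], [-0.38, 0.98, 0], 1], [[0, 0, 0], [-0.38, 0.98, 0], 1], [[0, 0, 0], [-0.38, 0.98, 0], 1], [[0, 0, 0], [0, 0, 0], 1]]}}

```text
time: 40.3
ee_pos: [0.4988, 0.0444, 0.0575]
ee_rot: [179.9, -0.1, -170.2]
contact_force: [-0.5, -0.4, -0.5]
width: 1.005
grasp_force: 0.0
```

```bash
python3 lab.py
```

```text
40.3 [0.4988 0.0444 0.0575] [ 1.799e+02 -1.000e-01 -1.702e+02]
wrist 3291 [[0.4964 0.0416 0.06  ]] [array([497.7,  41.7]), array([50.7, 22.9]), np.float64(9.8)]
wrist 1495 [[0.505  0.2111 0.06  ]] [array([499. , 214.2]), array([51. , 22.9]), np.float64(1.5)]
wrist 151 [[0.4218 0.0285 0.06  ]] [array([421.9,  28.7]), array([ 2.3, 14.6]), np.float64(9.8)]
top 232 [0.5001 0.2144 0.06  ]
top 233 [ 0.4566 -0.1644  0.06  ]
```

Call:
{"name": "move_arm", "arguments": {"increments": [[[0, 0, 0], [0, -0.08, 0.5], 1], [[0, 0, 0], [0, 0, 0.9], 1], [[0, 0, 0], [0, 0, 0.7], 1], [[0, 0, 0], [0, 0, 0.4], 1], [[0, 0, 0], [0, 0, 0.2], 1], [[0, 0, 0], [0, 0, 0], -1], [[0, 0, 0], [0, 0, 0], -1], [[0, 0, 0], [0, 0, 0], -1], [[0, 0, 0], [0, 0, 0], -1], [[0, 0, 0], [0, 0, 0], -1], [[0, 0, 0], [0, 0, -0.2], -1], [[0, 0, 0], [0, 0, -0.6], -1], [[0, 0, 0], [0, 0, -0.9], -1], [[0, 0, 0], [0, 0, -0.9], -1], [[0, 0, 0], [0, 0, -0.8], -1], [[0, 0, 0], [0, 0, -0.5], -1], [[0, -0.035, 0], [0, 0, 0], -1], [[0, 0, 0], [0, 0, 0], -1], [[0, 0, 0], [0, 0, 0], -1], [[0, 0, 0], [0, 0, 0], -1]]}}

```text
time: 42.4
ee_pos: [0.4983, 0.0401, 0.0873]
ee_rot: [179.9, 3.0, -170.3]
contact_force: [-0.3, -1.1, -1.4]
width: 0.601
grasp_force: 63.3
```

Call:
{"name": "move_arm", "arguments": {"increments": [[[0, 0, 0], [0, 0, 0], -1], [[0, 0, 0], [0, 0, 0], -1], [[0, 0, 0], [0, 0, 0], -1], [[0, 0, 0], [0, 0, 0], -1]]}}

```text
time: 42.8
ee_pos: [0.4984, 0.0401, 0.0873]
ee_rot: [179.9, 3.0, -170.3]
contact_force: [-0.7, 0.7, -2.8]
width: 0.6
grasp_force: 63.3
```

```bash
python3 tq.py
```

```text
43.6 [0.4984 0.0401 0.0874] [ 179.9    3.  -170.3] 0.5998255639277962 63.26136231422424
tool tq [-0.0129  0.0721  0.0088] world [ 0.001   0.0734 -0.008 ] F [ 0.18 -0.01 -2.84] eff [-0.664  0.026] std [0.028 0.025 0.028 0.027 0.027 0.028 0.611 0.458 0.47  0.002 0.   ]
```

Call:
{"name": "move_arm", "arguments": {"increments": [[[0, 0.067, 0], [0, 0, 0], -1], [[0, 0, 0], [0, 0, 0], -1], [[0, 0, 0], [0, 0, 0], -1], [[0, 0, 0], [0, 0, 0], -1], [[0, 0, 0], [0, 0, 0], -1], [[0, 0, 0], [0, 0, 0], -1], [[0, 0, 0], [0, 0, 0], -1], [[0, 0, 0], [0, 0, 0], -1], [[0, 0, 0], [0, 0, 0], -1]]}}

```text
time: 44.5
ee_pos: [0.4985, 0.0401, 0.0876]
ee_rot: [179.9, -3.0, -170.3]
contact_force: [-0.1, -0.1, -1.7]
width: 0.604
grasp_force: 63.5
```

```bash
python3 tq.py
```

```text
45.3 [0.4984 0.0401 0.0874] [ 179.9   -3.  -170.3] 0.5973029963746672 63.47216606140137
tool tq [ 0.0027 -0.0752  0.0093] world [ 0.0095 -0.0746 -0.0092] F [ 0.27  0.05 -2.68] eff [ 0.662 -0.018] std [0.036 0.024 0.023 0.037 0.022 0.023 0.426 0.402 0.393 0.001 0.   ]
```

The ball rolls to the end nearer the wrist axis, so it lowers the tilt torque. M's torque scales with tilt as a packed slug should: 0.147 at ±3° against 0.82 at ±16°. R gives 0.017 at ±3°, about 0.1 N·m too low, and its load was still moving. The right case holds the ball, so I'll put M back and fetch R.

Call:
{"name": "move_arm", "arguments": {"increments": [[[0, -0.032, 0], [0, 0, 0.3], -1], [[0, 0, 0], [0, 0, 0.6], -1], [[0, 0, 0], [0, 0, 0.9], -1], [[0, 0, 0], [0, 0, 0.9], -1], [[0, 0, 0], [0, 0, 0.5], -1], [[0, 0, 0], [0, 0, 0.3], -1], [[0, 0, 0], [0, 0, 0.2], -1], [[0, 0, 0], [0, 0, 0.1], -1], [[0, 0, 0], [0, 0, 0.08], -1], [[0, 0, 0], [0, 0, 0.02], -1], [[0, 0, 0], [0, 0, 0], -1], [[0, 0, 0], [0, 0, 0], 1], [[0, 0, 0], [0, 0, 0], 1], [[0, 0, 0], [0, 0, 0], 1], [[0, 0, 0], [0, 0, -0.6], 1], [[0, 0, 0], [0, 0, -0.9], 1], [[0, 0, 0], [0, 0, -0.9], 1], [[0, 0, 0], [0, 0, -0.3], 1]]}}

```text
time: 47.1
ee_pos: [0.4993, 0.0401, 0.0593]
ee_rot: [180.0, 0.1, -170.3]
contact_force: [0.6, -1.6, 0.3]
width: 1.005
grasp_force: 0.0
```

```bash
python3 lab.py
```

```text
47.1 [0.4993 0.0401 0.0593] [ 1.800e+02  1.000e-01 -1.703e+02]
wrist 3281 [[0.4962 0.0396 0.06  ]] [array([497.7,  39.7]), array([50.5, 22.9]), np.float64(9.6)]
wrist 1128 [[0.5075 0.2103 0.06  ]] [array([504.9, 205.4]), array([51.1, 19.3]), np.float64(26.4)]
top 86 [0.5567 0.2298 0.06  ]
top 233 [0.5    0.2145 0.06  ]
top 236 [ 0.4568 -0.1643  0.06  ]
```

Call:
{"name": "move_arm", "arguments": {"increments": [[[0, 0, 0], [0.38, -0.97, 0], 1], [[0, 0, 0], [0.38, -0.97, 0], 1], [[0, 0, 0], [0.38, -0.97, 0], 1], [[0, 0, 0], [0.38, -0.97, 0], 1], [[0, 0, 0], [0.38, -0.97, 0], 1], [[0, 0, 0], [0.38, -0.97, 0], 1], [[0, 0, 0], [0.38, -0.97, 0], 1], [[0, 0, 0], [0.38, -0.97, 0], 1], [[0, 0, 0], [0, 0, 0], 1], [[0, 0, 0], [0, 0, 0], 1]]}}

```text
time: 48.2
ee_pos: [0.455, -0.164, 0.0563]
ee_rot: [179.9, -0.2, -170.4]
contact_force: [-1.2, 0.2, 0.4]
width: 0.999
grasp_force: 0.0
```

Call:
{"name": "move_arm", "arguments": {"increments": [[[0, 0, 0], [0, 0, 0.5], 1], [[0, 0, 0], [0, 0, 0.9], 1], [[0, 0, 0], [0, 0, 0.7], 1], [[0, 0, 0], [0, 0, 0.4], 1], [[0, 0, 0], [0, 0, 0.15], 1], [[0, 0, 0], [0, 0, 0], -1], [[0, 0, 0], [0, 0, 0], -1], [[0, 0, 0], [0, 0, 0], -1], [[0, 0, 0], [0, 0, 0], -1], [[0, 0, 0], [0, 0, 0], -1], [[0, 0, 0], [0, 0, -0.3], -1], [[0, 0, 0], [0, 0, -0.6], -1], [[0, 0, 0], [0, 0, -0.8], -1], [[0, 0, 0], [0, 0, -0.8], -1], [[0, 0, 0], [0, 0, -0.8], -1], [[0, 0, 0], [0, 0, -0.8], -1], [[0, 0, 0], [0, 0, -0.8], -1], [[0, 0, 0], [0, 0, -0.6], -1], [[0, 0, 0], [0, 0, -0.3], -1], [[0, 0, 0], [0, 0, 0], -1]]}}

```text
time: 50.2
ee_pos: [0.4562, -0.1642, 0.137]
ee_rot: [180.0, -0.0, -170.3]
contact_force: [-0.3, -0.2, -3.3]
width: 0.602
grasp_force: 63.0
```

Call:
{"name": "move_arm", "arguments": {"increments": [[[0, 0, 0], [-0.5, 0.43, 0], -1], [[0, 0, 0], [-0.85, 0.74, 0], -1], [[0, 0, 0], [-0.85, 0.74, 0], -1], [[0, 0, 0], [-0.85, 0.74, 0], -1], [[0, 0, 0], [-0.85, 0.74, 0], -1], [[0, 0, 0], [-0.85, 0.74, 0], -1], [[0, 0, 0], [-0.85, 0.74, 0], -1], [[0, 0, 0], [-0.85, 0.74, 0], -1], [[0, 0, 0], [-0.85, 0.74, 0], -1], [[0, 0, 0], [-0.85, 0.74, 0], -1], [[0, 0, 0], [-0.85, 0.74, 0], -1], [[0, 0, 0], [-0.6, 0.52, 0], -1], [[0, 0, 0], [-0.4, 0.35, 0], -1], [[0, 0, 0], [-0.15, 0.12, 0], -1], [[0, 0, 0], [0, 0, 0], -1], [[0, 0, 0], [0, 0, 0], -1], [[0, 0, 0], [0, 0, 0], -1], [[0, 0, 0], [0, 0, 0], -1], [[0, 0, 0], [0, 0, 0], -1]]}}

```text
time: 52.1
ee_pos: [0.6688, 0.0956, 0.1362]
ee_rot: [179.9, -0.1, -170.3]
contact_force: [-0.5, 0.3, -2.3]
width: 0.602
grasp_force: 63.2
```

```bash
sed -i 's/range(16)/range(6)/' tq.py; python3 tq.py; python3 -c "
from h import *
cv2.imwrite('pics/end.png',grab_frame('side')['img'])"
```

```text
52.4 [0.6689 0.096  0.1359] [ 1.799e+02 -1.000e-01 -1.703e+02] 0.6032467480385203 63.185659646987915
tool tq [ 0.0155  0.0463 -0.0165] world [-0.023   0.0431  0.0165] F [-0.01 -0.07 -2.94] eff [-0.033  0.011] std [0.049 0.029 0.01  0.048 0.03  0.01  0.483 0.391 0.455 0.    0.   ]
```

View pics/end.png

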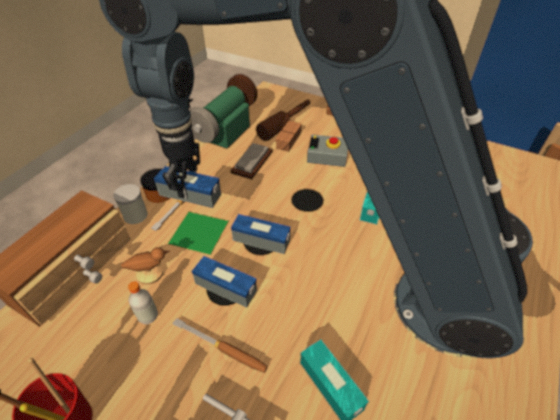

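The side view shows the right case held over the green mat, at (188,187). The other two stand on their pads at (224,280) and (261,233), and nothing else has moved. There is time left, so I'll repeat the ±3° tilt check.

Call:
{"name": "move_arm", "arguments": {"increments": [[[0, -0.033, 0], [0, 0, 0], -1], [[0, 0, 0], [0, 0, 0], -1], [[0, 0, 0], [0, 0, 0], -1], [[0, 0, 0], [0, 0, 0], -1], [[0, 0, 0], [0, 0, 0], -1], [[0, 0, 0], [0, 0, 0], -1], [[0, 0, 0], [0, 0, 0], -1], [[0, 0, 0], [0, 0, 0], -1], [[0, 0, 0], [0, 0, 0], -1], [[0, 0, 0], [0, 0, 0], -1]]}}

```text
time: 53.45
ee_pos: [0.6689, 0.096, 0.1359]
ee_rot: [179.9, 2.9, -170.3]
contact_force: [-0.6, 0.7, -3.1]
width: 0.6
grasp_force: 63.1
```

```bash
sed -i 's/range(6)/range(14)/' tq.py; python3 tq.py
```

```text
54.15 [0.6689 0.096  0.1359] [ 179.9    2.9 -170.3] 0.596774113838579 63.13089966773987
tool tq [0.0028 0.0515 0.0149] world [-0.0107  0.0505 -0.015 ] F [ 0.15  0.03 -2.72] eff [-0.605  0.018] std [0.036 0.031 0.034 0.036 0.03  0.034 0.501 0.499 0.459 0.017 0.001]
```

Call:
{"name": "move_arm", "arguments": {"increments": [[[0, 0.066, 0], [0, 0, 0], -1], [[0, 0, 0], [0, 0, 0], -1], [[0, 0, 0], [0, 0, 0], -1], [[0, 0, 0], [0, 0, 0], -1], [[0, 0, 0], [0, 0, 0], -1], [[0, 0, 0], [0, 0, 0], -1], [[0, 0, 0], [0, 0, 0], -1], [[0, 0, 0], [0, 0, 0], -1], [[0, 0, 0], [0, 0, 0], -1], [[0, 0, 0], [0, 0, 0], -1]]}}

```text
time: 55.15
ee_pos: [0.6689, 0.096, 0.1359]
ee_rot: [179.9, -3.1, -170.3]
contact_force: [0.7, -0.1, -3.7]
width: 0.603
grasp_force: 63.9
```

```bash
python3 tq.py
```

```text
Traceback (most recent call last):
  File "tq.py", line 4, in <module>
    grab_frame("top");s=status.sense()
    ~~~~~~~~~~^^^^^^^
ValueError: 200 camera calls are used up
```

```bash
cat > e.py <<'E'
from h import *
s=status.sense();Rt=R.from_euler("xyz",s["ee_rot"],degrees=True).as_matrix()
print(s["time"],(Rt.T@s["wrist_torque"]).round(4),s["effort"].round(4),s["ee_rot"])
E
python3 e.py
```

```text
55.6 [ 0.002  -0.0776  0.0576] [ 2.20000e-03 -8.00965e+01  3.51637e+01  6.62000e-01  4.10000e-03
 -2.00000e-04] [ 179.9441335    -3.07729769 -170.30624778]
```

Call:
{"name": "move_arm", "arguments": {"increments": [[[0, 0, 0], [0, 0, 0], -1]]}}

```text
time: 55.7
ee_pos: [0.6689, 0.096, 0.1358]
ee_rot: [179.9, -3.1, -170.3]
contact_force: [0.0, -0.4, -2.8]
width: 0.603
grasp_force: 63.9
```

```bash
python3 e.py
```

```text
55.7 [-0.0287 -0.097  -0.0345] [-9.00000e-04 -8.00993e+01  3.51730e+01  6.52600e-01  4.00000e-03
 -2.00000e-04] [ 179.94262117   -3.08322182 -170.30754952]
```

Call:
{"name": "move_arm", "arguments": {"increments": [[[0, 0, 0], [0, 0, 0], -1]]}}

```text
time: 55.8
ee_pos: [0.6689, 0.096, 0.1359]
ee_rot: [179.9, -3.1, -170.3]
contact_force: [-0.5, -0.7, -2.4]
width: 0.599
grasp_force: 63.9
```

```bash
python3 e.py
```

```text
55.8 [-0.0082 -0.0474 -0.0231] [-1.30000e-03 -8.01085e+01  3.51828e+01  6.42900e-01  4.40000e-03
 -4.00000e-04] [ 179.94274915   -3.075673   -170.30520529]
```

Joint-4 effort drifts steadily (0.662, 0.653, 0.643) while the arm is still, so a mass is rolling inside. M was steady to 0.001. The held case is the right one; I'll level it and hand in.

Call:
{"name": "move_arm", "arguments": {"increments": [[[0, -0.033, 0], [0, 0, 0], -1], [[0, 0, 0], [0, 0, 0], -1], [[0, 0, 0], [0, 0, 0], -1], [[0, 0, 0], [0, 0, 0], -1], [[0, 0, 0], [0, 0, 0], -1], [[0, 0, 0], [0, 0, 0], -1], [[0, 0, 0], [0, 0, 0], -1], [[0, 0, 0], [0, 0, 0], -1]]}}

```text
time: 56.6
ee_pos: [0.6689, 0.096, 0.1358]
ee_rot: [179.9, -0.1, -170.3]
contact_force: [0.4, -0.3, -2.0]
width: 0.603
grasp_force: 63.9
```

```bash
python3 -c "
from plant import manip
print(manip.sign_off())"
```

```text
the job is handed in; nothing more can be done
None
```

I handed the job in at 56.6 s: the button was pressed and sprang back, all three cases were shaken, and the case from the right pad, which tilt checks showed holds the loose ball, is held upright over the green mat with the other two back on their pads; the sign-off gave no verdict.

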